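# Kit the hard parts of one boot into their nests

### The job

Lay out the kit for the next boot: put the heel block, the steel toe cap, the yellow shank and the orange lacing dial each into the green nest with its own outline, upright and flat on the nest's floor inside the rims, with the heel block turned so that its flat end faces the nest's straight rim. Leave the tub of eyelets standing where it is.

Things in the scene. Friction and masses are not known exactly. Their poses are not given: they have to be found in the camera images.
- heel_block: Boot heel block: black rubber with a red top layer, 30 mm high, U-shaped (one flat end, one round end): 62 mm long in x, 56 mm wide in y. The two long sides are flat and parallel (56 mm apart) from x = -19 to +15 mm. Origin on the underside, midway between the flat sides, 19 mm from the flat end; +x points to the round end (round end at x = +43 mm), z up. About 90 g.
- toe_cap: Steel toe cap standing nose up on its open edge, with a black edge strip: a rounded oblong dome, 78 mm long in x, 40 mm wide in y, 50 mm high; its walls are upright up to 28 mm, then round in to the nose. Origin at the centre of its underside, z up. Same either way round. About 100 g.
- shank: Stiff yellow arched boot shank, a bar 112 mm long in x and 22 mm wide in y, resting on its two ends. Bar 10 mm thick: the ends (beyond 38 mm from the middle) lie flat with their tops at 10 mm; the flat middle (x = -16 to +16 mm) is arched up, underside at 13 mm, top at 23 mm. Origin at the middle, at the level of the ends' underside, z up. Same either way round. About 60 g.
- dial: Round orange lacing dial with a black spot on top: upright cylinder 44 mm in diameter, 26 mm high. Origin at the centre of its underside, z up. Its turn does not matter. About 50 g.
- heel_nest: Nest for the heel block, red U silhouette, 92 x 86 mm. Fixed green plate 5 mm thick (its top is the floor), white rims 5 mm above the floor. Origin on the table under where the block's origin belongs. Straight rim at the flat end (inner face x = -25 mm), round rim at +x (apex 49 mm); sides rimless for fingers, x = -25 to 20 mm. 6 mm clear; fits only with the block's +x along the nest's +x.
- cap_nest: Nest for the toe cap, silvery oblong silhouette, 108 (x) x 70 mm (y). Fixed green plate 5 mm thick (its top is the floor), white rims 5 mm above the floor. Origin on the table under its centre. Pocket 94 (x) x 56 mm (y) marked by four corner rims; long sides rimless for fingers over the middle 64 mm. Long axis x.
- shank_nest: Nest for the shank, long yellow silhouette, 140 (x) x 52 mm (y). Fixed green plate 5 mm thick (its top is the floor), white rims 5 mm above the floor. Origin on the table under its centre. Pocket 128 (x) x 38 mm (y) marked by four corner rims; long sides rimless for fingers over the middle 70 mm. Long axis x.
- dial_nest: Nest for the dial, round orange silhouette, 78 x 78 mm. Fixed green plate 5 mm thick (its top is the floor), white rims 5 mm above the floor. Origin on the table under its centre. Four short rims on the diagonals, inner faces 30 mm from the centre; rimless for fingers along its x and y axes.
- eyelet_tub: Bystander: small blue tub filled with brass eyelets, upright cylinder 44 mm in diameter, 30 mm high, standing among the parts. Origin at the centre of its underside, z up. To be left where it stands, upright. (Other small low things up to 24 mm high, not listed, stand near it, between the parts and the nests.)
There are look-alikes about, which are no part of the job. Several things look just like the shank: the one meant starts farthest from the robot's base. Of the things that look like the dial, the larger one is meant.

How it is judged:
By the outcome, as a careful person would: the job done as asked, in the order asked, and still so for the second after the job is handed in, with the robot touching nothing.
It also fails if it takes over 99 s, if anything falls off the work surface, if the arm or the gripper's body presses on something with over 40 N, if the wrist force passes 120 N, or if a joint passes its speed limit or range.

### The arm

A 7-joint arm with a two-finger parallel gripper is mounted at the origin on the work surface. World frame = base frame: x ahead of the robot, y to its left, z up, the work surface at z = 0. Lengths are in m, angles in rad, forces in N, time in s.
With the tool pointing down it reaches from about 0.425 to 0.925 m from the base axis. Payload 6.8 kg.
Tool frame: the origin (TCP) lies on the mounting face of the last link; the fingertips stand 173 mm ahead of it and the grasp point (between the pads) lies 155 mm ahead of it; y points along the fingers, x is the direction in which the jaws open and shut, and the axes are right-handed (so a half turn about y gives the same grasp; the last joint's range is limited). The gripper opens to 85 mm and grips with 20 to 120 N. Pads are 22 mm wide; open, the fingers measure 114 mm over their backs; the gripper's body (76 mm by 85 mm) begins 54 mm behind the grasp point. The pads swing forward as they close: fully open they stand 13 mm farther back than shut.
Start: joints at [-0.108, 0.477, 0.022, 1.555, -0.011, 1.109, -0.083], TCP at [0.675, 0, 0.405] pointing down, gripper open.
Joint ranges: [-2.96, 2.96], [-0.34, 2.1], [-1.41, 1.46], [0.24, 2.44], [-1.37, 4.51], [0.17, 1.92], [-2.96, 2.96]. Speed limits (rad/s): [2.39, 2.39, 3.14, 3.14, 3.14, 3.14, 3.14].

### API

Orientations are given as a rotation vector (axis times angle).
In Python, from bench import r gives the robot as it stands.
- The arm moves only by the tool step_arm, never from a script. Its arguments are lists of equal length, an entry for each row: "xyz": the shift along the tool's x, y, z scaled (see below), a list of three; "rotation": the turn, a rotation vector about the tool's x, y, z scaled (see below), a list of three. A call has 1 to 20 rows; each row is the pose to reach, as a shift and turn from the pose measured when the call began, along the tool's axes at that moment; what a row does not reach only later rows make up. The controller multiplies each number of a shift by 30 cm and each number of a turn by 90 degrees. A row lasts 1/8 s, in which the tool goes at most 62.5 mm and 10.7 degrees, less where a joint would pass 70% of its speed; a pose out of reach is approached as far as the arm can. A call with a number of a shift or a turn outside -1 to 1 is refused whole. A call with a gripper value outside its range is refused whole. "grip" is the closure, from 0 (fully open) to 1 (shut), set as the call begins (left out, the last holds). The fingers move at their own pace and stop on an object; "force" is the grip in N (left out, the last holds). Time passes only in rows, so rows that repeat a pose let the fingers close. It gives the time, the measured TCP pose, the force and the opening at its end, in the units of the state.
- r.get_obs(): the state, without advancing time (a new reading comes with each control period).
- r.grab_frame(name): name is "scene" or "side" or "wrist"; returns a dict with "pixels" (384x512x3 uint8, red, green, blue), "fx", "fy", "cx", "cy" (pixels), "position" and "attitude" of the camera in the world; the wrist camera has in their place "mount" (4x4, takes a point from camera to tool coordinates, whose origin is the TCP and whose axes are the tool frame's). Camera axes: x right, y down, z forward; pixel columns grow to the right and rows downward; lengths in m; the calibration is good to about 2 mm. A picture is of the moment at which its call begins: read the wrist's pose just before it. There is no depth.
- r.hand_in(): hands the job in, once; it reports no verdict.
The state is a dict: "clock": time; "joints": joint angles; "qvel": joint speeds; "tau": joint torques, N m; "tcp_pos": TCP position; "orientation": TCP orientation; "contact_force": force on the tool from outside, world axes, zero at the start; "moment": the same for the moment, N m; "grip_width": finger opening in m.
Only numpy, scipy, OpenCV 4.12 (cv2) and the standard library are available. Lean on these libraries where they do the work, as an engineer would, in place of code of your own. Each camera call takes 0.05 s, during which the arm holds its last target.

## Working session

There is one attempt and no reset: what is moved stays moved. The work goes in short steps, Python scripts to look and compute and a tool call to move; the robot and the scene stay as the last step left them, time stands still between calls to the robot, and variables do not carry over. Pictures are saved under pics/ and viewed, and the job is handed in when it is done.

Besides the shell and the picture viewer there is one more tool, called after "Call:" in YAML: its name, and indented under it one key for each argument. step_arm: Moves the arm, as the interface text tells. Its arguments: {"type":"object","properties":{"xyz":{"type":"array"},"rotation":{"type":"array"},"grip":{"type":"number"},"force":{"type":"number"}},"required":["xyz","rotation"]}

```bash
ls; mkdir -p pics; python3 - <<'E'
from bench import r
import cv2
print(r.get_obs())
for n in ["scene","side","wrist"]:
    f=r.grab_frame(n)
    cv2.imwrite(f"pics/{n}0.png",cv2.resize(f["pixels"][:,:,::-1],(800,600),interpolation=cv2.INTER_CUBIC))
    print(n,{k:v for k,v in f.items() if k!="pixels"})
E
```

```text
pics
{'clock': 0.0, 'joints': array([-0.10811173,  0.47783339,  0.02230831,  1.55645871, -0.01149968,
        1.10927127, -0.08312162]), 'qvel': array([ 2.00031945e-05, -4.51382304e-04,  2.53309491e-05, -4.13084468e-04,
        3.87605003e-04,  6.79431698e-04,  1.34120152e-03]), 'tau': array([-5.45967814e-04, -5.96443820e+01,  1.60769675e+00, -2.81194621e+01,
        1.24063640e-02,  9.39900521e-03,  2.20753498e-05]), 'tcp_pos': array([6.74728582e-01, 3.40646311e-05, 4.03699419e-01]), 'orientation': array([-1.57091991e+00,  1.41307910e-03,  1.47543900e-03]), 'contact_force': array([ 0.73366608, -0.351115  ,  0.10096768]), 'moment': array([ 0.01234465, -0.00673335,  0.02227195]), 'grip_width': 0.085401848705227}
scene {'fx': 401.1249643648157, 'fy': 401.1249643648157, 'cx': 256.7083061272046, 'cy': 192.63041504930032, 'position': array([0.81354947, 0.63938447, 0.4982852 ]), 'attitude': array([-0.59698058, -2.50039507,  1.3667539 ])}
side {'fx': 373.40552207453385, 'fy': 373.40552207453385, 'cx': 256.93496851743805, 'cy': 193.30310621300163, 'position': array([ 0.43315147, -0.78467254,  0.55606319]), 'attitude': array([-2.15509437,  0.05199331, -0.05049431])}
wrist {'fx': 338.9034353924315, 'fy': 338.9034353924315, 'cx': 261.29422348203565, 'cy': 188.29839740331488, 'mount': array([[ 9.99999521e-01, -6.30511087e-04,  7.49147429e-04,
         1.44598763e-04],
       [-8.98059227e-04, -2.85699508e-01,  9.58318832e-01,
         3.14956950e-02],
       [-3.90199596e-04, -9.58319046e-01, -2.85699938e-01,
         7.31714072e-02],
       [ 0.00000000e+00,  0.00000000e+00,  0.00000000e+00,
         1.00000000e+00]])}
```

View pics/scene0.png

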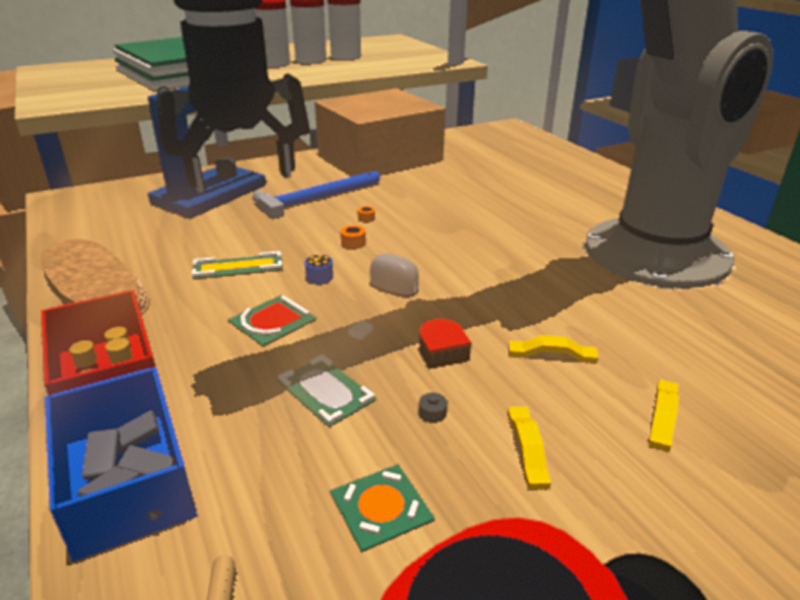

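View pics/side0.png

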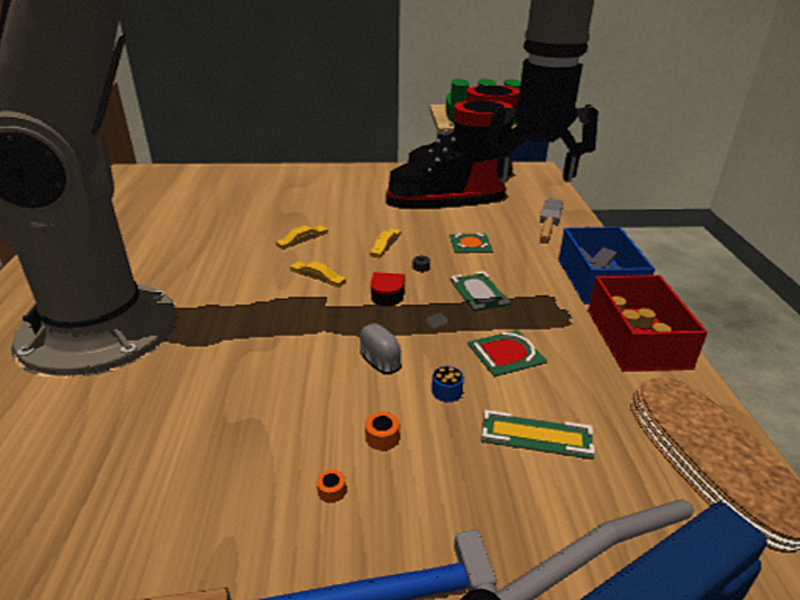

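View pics/wrist0.png

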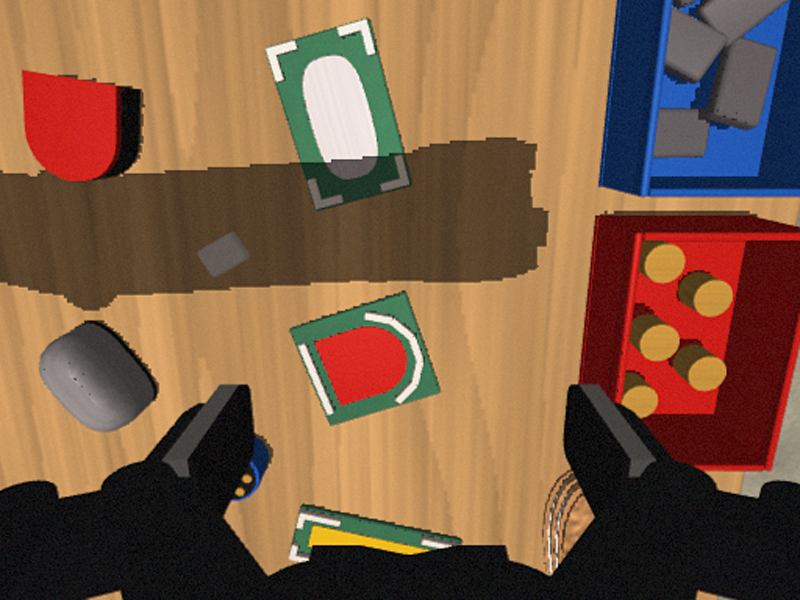

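```bash
cat > h.py <<'E'
from bench import r
import cv2, numpy as np
from scipy.spatial.transform import Rotation as R
def grab(n):
    o=r.get_obs(); f=r.grab_frame(n)
    if n=="wrist":
        Rt=R.from_rotvec(o["orientation"]).as_matrix(); M=np.array(f["mount"])
        C=Rt@M[:3,:3]; p=Rt@M[:3,3]+o["tcp_pos"]
    else:
        C=R.from_rotvec(f["attitude"]).as_matrix(); p=np.array(f["position"])
    K=np.array([[f["fx"],0,f["cx"]],[0,f["fy"],f["cy"]],[0,0,1]])
    return dict(img=np.ascontiguousarray(f["pixels"]),C=C,p=p,K=K,name=n,o=o)
def unproj(F,uv,z):
    uv=np.asarray(uv,float).reshape(-1,2)
    d=(F["C"]@np.linalg.inv(F["K"])@np.c_[uv,np.ones(len(uv))].T).T
    return F["p"]+d*((np.asarray(z)-F["p"][2])/d[:,2])[:,None]
def proj(F,X):
    X=np.asarray(X,float).reshape(-1,3)
    q=(F["K"]@F["C"].T@(X-F["p"]).T).T
    return q[:,:2]/q[:,2:]
def mask(F,lo,hi):
    h=cv2.cvtColor(F["img"],cv2.COLOR_RGB2HSV)
    return cv2.inRange(h,np.array(lo),np.array(hi))
def blobs(m,amin=25):
    n,l,s,c=cv2.connectedComponentsWithStats(m)
    return [(l==i).astype(np.uint8) for i in range(1,n) if s[i,4]>=amin]
def rect(F,b,z):
    cs,_=cv2.findContours(b,cv2.RETR_EXTERNAL,cv2.CHAIN_APPROX_NONE)
    c=max(cs,key=len).reshape(-1,2)
    w=unproj(F,c,z)[:,:2]
    (cx,cy),(a,bb),ang=cv2.minAreaRect((w*1000).astype(np.float32))
    if a<bb: a,bb,ang=bb,a,ang+90
    ys,xs=np.nonzero(b); cen=unproj(F,np.c_[xs,ys],z).mean(0)
    return dict(c=(round(cx,1),round(cy,1)),size=(round(a,1),round(bb,1)),ang=round((ang+90)%180-90,1),cen=np.round(cen[:2]*1000,1),px=(int(xs.mean()),int(ys.mean())))
def topview(F,z,x0,x1,y0,y1,s=1000):
    # rectified picture: u = (y1-y)*s , v=(x1-x)*s
    P=np.array([[x1,y1,z],[x1,y0,z],[x0,y0,z],[x0,y1,z]]); src=proj(F,P).astype(np.float32)
    W=int((y1-y0)*s);H=int((x1-x0)*s)
    M=cv2.getPerspectiveTransform(src,np.float32([[0,0],[W,0],[W,H],[0,H]]))
    return cv2.warpPerspective(F["img"],M,(W,H))[:,:,::-1]
E
python3 - <<'E'
from h import *
for n in ["scene","side","wrist"]:
    F=grab(n); print(n)
    for nm,lo,hi,z in [("green",(60,90,30),(90,255,255),.005),("red",(0,190,90),(5,255,255),.03),("yellow",(22,190,90),(32,255,255),.01),("orange",(8,210,120),(18,255,255),.026),("blue",(110,120,40),(130,255,255),.03)]:
        for b in blobs(mask(F,lo,hi)):
            print(nm,int(b.sum()),rect(F,b,z))
E
```

```text
scene
green 468 {'c': (448.6, -2065.8), 'size': (434.5, 267.7), 'ang': -79.0, 'cen': array([  482. , -2074.8]), 'px': (101, 32)}
green 752 {'c': (-500.0, -120.1), 'size': (656.5, 50.7), 'ang': 34.8, 'cen': array([-398.4,  -40.4]), 'px': (504, 128)}
green 1008 {'c': (644.4, 270.5), 'size': (75.4, 74.4), 'ang': -89.5, 'cen': array([647.5, 276.5]), 'px': (243, 326)}
red 35 {'c': (-271.4, -3018.9), 'size': (132.1, 110.6), 'ang': 72.0, 'cen': array([ -271.1, -3029.4]), 'px': (174, 0)}
red 133 {'c': (919.5, -129.0), 'size': (172.3, 37.1), 'ang': 77.3, 'cen': array([ 916.9, -142.2]), 'px': (30, 214)}
red 698 {'c': (859.9, -94.4), 'size': (150.1, 107.7), 'ang': 89.9, 'cen': array([848.6, -57.2]), 'px': (71, 228)}
red 316 {'c': (650.4, -53.5), 'size': (55.9, 48.9), 'ang': 18.8, 'cen': array([648.1, -54.3]), 'px': (174, 202)}
red 465 {'c': (466.4, 78.6), 'size': (63.2, 56.6), 'ang': 82.3, 'cen': array([466.9,  81.5]), 'px': (282, 213)}
red 2105 {'c': (587.5, 382.8), 'size': (195.7, 76.4), 'ang': -26.8, 'cen': array([564.3, 393.9]), 'px': (337, 356)}
yellow 176 {'c': (647.4, -252.9), 'size': (1
[... 5512 characters left out ...]
8, 109.7]), 'px': (455, 46)}
blue 37 {'c': (910.1, 61.7), 'size': (10.0, 7.9), 'ang': 31.8, 'cen': array([910.1,  62.6]), 'px': (501, 98)}
blue 103 {'c': (902.4, 50.0), 'size': (25.5, 13.0), 'ang': 37.5, 'cen': array([901.5,  49.4]), 'px': (490, 112)}
blue 52 {'c': (873.5, 46.3), 'size': (20.3, 4.9), 'ang': -6.1, 'cen': array([873.9,  46.4]), 'px': (461, 115)}
blue 57 {'c': (856.7, 37.0), 'size': (56.0, 0.0), 'ang': -0.0, 'cen': array([856.7,  37. ]), 'px': (443, 125)}
blue 39 {'c': (905.6, 36.9), 'size': (38.0, 0.0), 'ang': -0.0, 'cen': array([905.6,  36.9]), 'px': (492, 125)}
blue 39 {'c': (566.2, -152.2), 'size': (18.7, 7.4), 'ang': -82.3, 'cen': array([ 566.8, -152.6]), 'px': (168, 290)}
```

Candidates seen. Shank look-alikes, in the 800x600 scene view:
- (552,347), 0.37 m from the base.
- (664,415), 0.43 m from the base.
- (530,447), 0.54 m from the base. This is the farthest, so it is the one I want.

Dial look-alikes:
- (352,237), about 41 mm across. This is the larger, so it is the one I want.
- (367,214), about 30 mm across, so a decoy.
- (432,405), black and low, so clutter.

The heel block is at (444,341) and the cap at (394,275), with no rivals for either. I'll check the choice in a close crop.

```bash
cat >> h.py <<'E'
def plan(x,y,z,yaw):
    o=r.get_obs(); Rc=R.from_rotvec(o["orientation"])
    Rt=R.from_euler("z",yaw,degrees=True)*R.from_euler("x",-90,degrees=True)
    s=Rc.inv().apply(np.array([x,y,z])-o["tcp_pos"])/.3
    t=(Rc.inv()*Rt).as_rotvec()/(np.pi/2)
    print("shift",np.round(s,3),"turn",np.round(t,3),"rows>=",max(np.linalg.norm(s)*.3/.0625,np.linalg.norm(t)*90/10.7).round(1))
def crop(F,name,x0=0,x1=512,y0=0,y1=384,k=1.5):
    cv2.imwrite("pics/"+name,cv2.resize(F["img"][y0:y1,x0:x1,::-1],None,fx=k,fy=k,interpolation=cv2.INTER_CUBIC))
E
python3 - <<'E'
from h import *
F=grab("scene"); a=topview(F,.01,.28,.72,.10,.36,1200)
F=grab("side"); b=topview(F,.02,.36,.60,-.40,-.06,1200)
H=max(a.shape[0],b.shape[0]); c=np.zeros((H,a.shape[1]+b.shape[1],3),np.uint8)
c[:a.shape[0],:a.shape[1]]=a; c[:b.shape[0],a.shape[1]:]=b
cv2.imwrite("pics/choice.png",c)
plan(.468,.0905,.30,-9)
E
```

```text
shift [-0.69   0.349  0.302] turn [ 0.   0.1 -0. ] rows>= 4.0
```

View pics/choice.png

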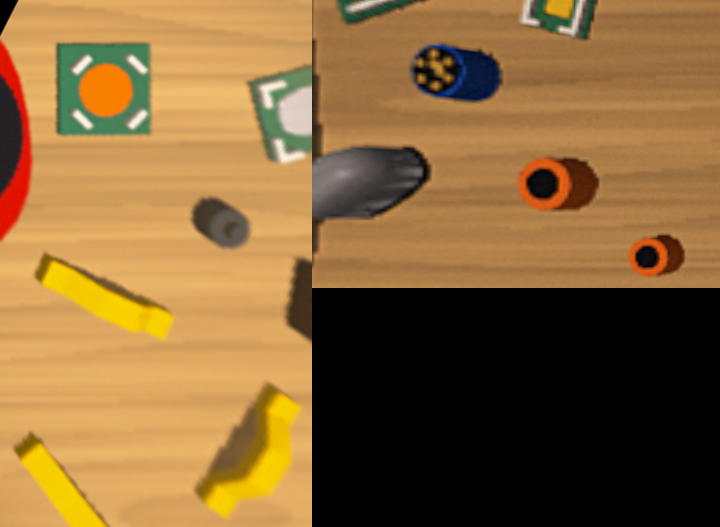

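The crop shows the far shank at (105,295), clearly farther out than the other two at the bottom. The larger dial is at (545,183) and the smaller at (650,257). Both choices are confirmed, so I'm moving over the heel block.

Call:
step_arm:
  xyz:
    - [-0.69,0.349,0.302]
    - [-0.69,0.349,0.302]
    - [-0.69,0.349,0.302]
    - [-0.69,0.349,0.302]
    - [-0.69,0.349,0.302]
    - [-0.69,0.349,0.302]
    - [-0.69,0.349,0.302]
  rotation:
    - [0,0.1,0]
    - [0,0.1,0]
    - [0,0.1,0]
    - [0,0.1,0]
    - [0,0.1,0]
    - [0,0.1,0]
    - [0,0.1,0]
  grip: 0
  force: 40

```text
clock: 1.27
tcp_pos: [0.4695, 0.0903, 0.3007]
orientation: [-1.567, 0.123, -0.126]
contact_force: [-0.0, -0.1, -0.6]
grip_width: 0.0855
```

```bash
python3 - <<'E'
from h import *
F=grab("wrist"); print(F["o"]["tcp_pos"],F["o"]["orientation"],F["o"]["clock"])
crop(F,"w1.png")
for b in blobs(mask(F,(0,190,60),(5,255,255)),300): print(rect(F,b,.03))
S=grab("scene"); D=grab("side")
for b in blobs(mask(S,(0,190,60),(5,255,255)),200): print('sc',rect(S,b,.03))
crop(S,"s1.png")
P=[(392/800*512,205/600*384),(505/800*512,203/600*384)]
print(unproj(D,P,0))
E
```

```text
[0.46950817 0.09030632 0.30074011] [-1.56650403  0.12264663 -0.12613447] 1.275
{'c': (464.9, 78.1), 'size': (61.9, 55.3), 'ang': 80.9, 'cen': array([465.5,  81.5]), 'px': (256, 202)}
sc {'c': (859.8, -94.5), 'size': (150.2, 107.8), 'ang': 89.7, 'cen': array([848.8, -57.5]), 'px': (71, 228)}
sc {'c': (650.4, -53.5), 'size': (55.9, 48.9), 'ang': 18.8, 'cen': array([648.1, -54.3]), 'px': (174, 202)}
sc {'c': (587.5, 382.8), 'size': (195.7, 76.4), 'ang': -26.8, 'cen': array([564.4, 394. ]), 'px': (337, 356)}
[[0.49129582 0.45933636 0.        ]
 [0.75615053 0.46520143 0.        ]]
```

View pics/w1.png

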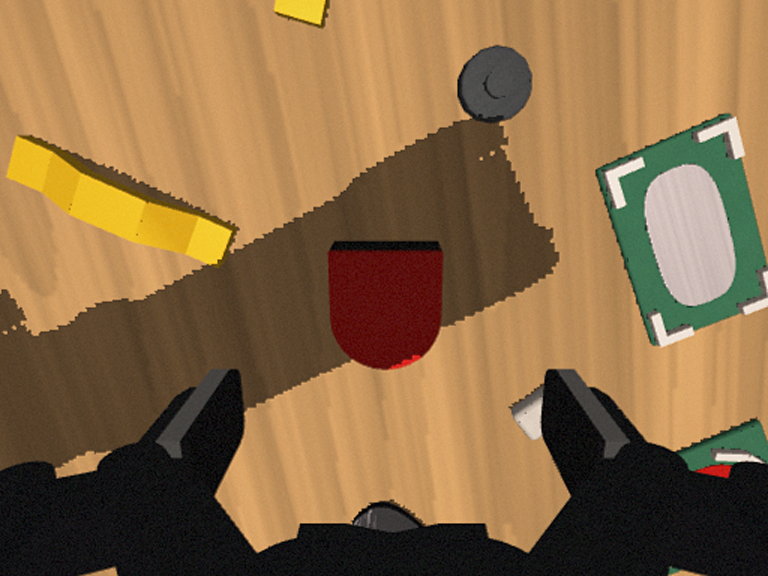

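View pics/s1.png

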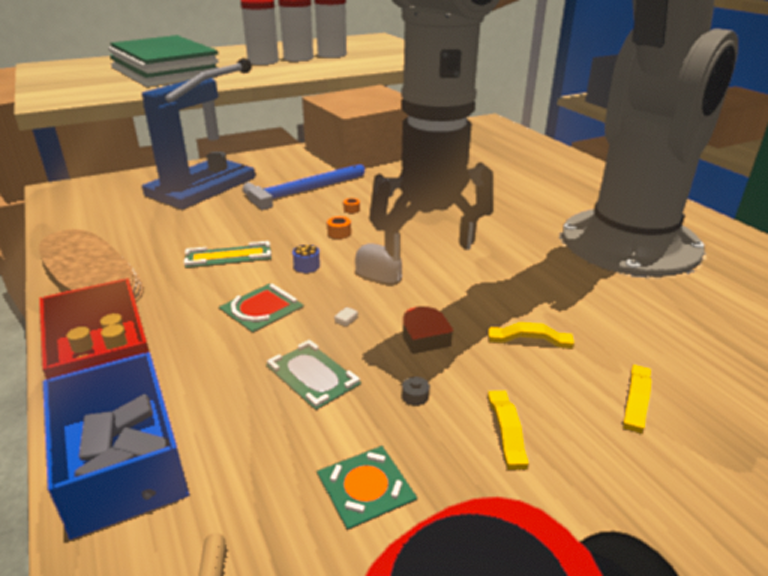

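The wrist view shows the heel block centred at about (385,305), flat end up in the picture. The scene camera agrees within 2 mm. I'll descend now.

```bash
python3 - <<'E'
from h import *
plan(.4673,.0915,.175,-9)
E
```

```text
shift [-0.006  0.418  0.003] turn [-0.    -0.001  0.001] rows>= 2.0
```

Call:
step_arm:
  xyz:
    - [-0.006,0.15,0.003]
    - [-0.006,0.25,0.003]
    - [-0.006,0.33,0.003]
    - [-0.006,0.418,0.003]
    - [-0.006,0.418,0.003]
    - [-0.006,0.418,0.003]
    - [-0.006,0.418,0.003]
  rotation:
    - [0,0,0]
    - [0,0,0]
    - [0,0,0]
    - [0,0,0]
    - [0,0,0]
    - [0,0,0]
    - [0,0,0]

```text
clock: 2.3
tcp_pos: [0.468, 0.0915, 0.176]
orientation: [-1.566, 0.122, -0.127]
contact_force: [-0.6, -0.2, 0.4]
grip_width: 0.0851
```

Call:
step_arm:
  xyz:
    - [0,0,0]
    - [0,0,0]
    - [0,0,0]
    - [0,0,0]
    - [0,0,0]
    - [0,0,0]
    - [0,0,0]
    - [0,0,0]
  rotation:
    - [0,0,0]
    - [0,0,0]
    - [0,0,0]
    - [0,0,0]
    - [0,0,0]
    - [0,0,0]
    - [0,0,0]
    - [0,0,0]
  grip: 1
  force: 40

```text
clock: 3.3
tcp_pos: [0.4683, 0.0916, 0.1768]
orientation: [-1.566, 0.121, -0.128]
contact_force: [-1.4, 0.6, 6.9]
grip_width: 0.0551
```

```bash
python3 - <<'E'
from h import *
F=grab("wrist");crop(F,"w2.png")
plan(.47,.07,.29,-9)
E
```

```text
shift [ 0.018 -0.378 -0.07 ] turn [-0.001 -0.001  0.002] rows>= 1.8
```

View pics/w2.png

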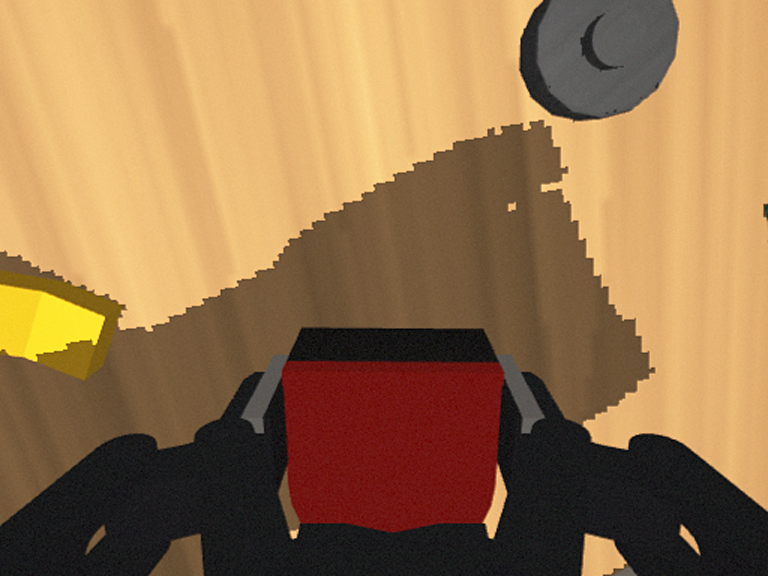

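The heel block is gripped at 55 mm, with its flat end facing the camera at about (392,345). I'll lift it and measure the nests from all the cameras.

Call:
step_arm:
  xyz:
    - [0.018,-0.2,0]
    - [0.018,-0.378,-0.07]
    - [0.018,-0.378,-0.07]
    - [0.018,-0.378,-0.07]
  rotation:
    - [0,0,0]
    - [0,0,0]
    - [0,0,0]
    - [0,0,0]

```text
clock: 3.85
tcp_pos: [0.4694, 0.0699, 0.29]
orientation: [-1.566, 0.122, -0.128]
contact_force: [0.3, 0.1, -1.2]
grip_width: 0.0557
```

```bash
python3 - <<'E'
from h import *
for n in ["scene","side"]:
    F=grab(n); print(n)
    m=mask(F,(60,90,30),(90,255,255))|mask(F,(0,0,150),(180,60,255))|mask(F,(0,190,60),(18,255,255))|mask(F,(22,190,90),(32,255,255))
    for nm,lo,hi in [("red",(0,190,60),(5,255,255)),("yellow",(22,190,90),(32,255,255)),("orange",(8,210,120),(18,255,255)),("white",(0,0,125),(180,60,255))]:
        for b in blobs(mask(F,lo,hi),30):
            q=rect(F,b,.005)
            if 580<q['c'][0]<720 and -330<q['c'][1]<350: print(nm,int(b.sum()),q)
    for b in blobs(m,400):
        q=rect(F,b,.005)
        if 580<q['c'][0]<720 and -330<q['c'][1]<350: print("plate",int(b.sum()),q)
    T=topview(F,.005,.55,.73,-.33,.33,1200); cv2.imwrite(f"pics/top_{n}.png",T)
E
```

```text
scene
red 315 {'c': (641.7, -90.5), 'size': (58.8, 51.5), 'ang': 18.8, 'cen': array([639.4, -91.4]), 'px': (174, 202)}
yellow 176 {'c': (645.7, -261.9), 'size': (110.5, 22.1), 'ang': -14.6, 'cen': array([ 646.3, -262.9]), 'px': (151, 168)}
orange 512 {'c': (643.6, 268.6), 'size': (41.3, 41.2), 'ang': -26.7, 'cen': array([643.6, 268.8]), 'px': (243, 321)}
white 30 {'c': (595.5, -233.3), 'size': (38.2, 18.7), 'ang': 18.5, 'cen': array([ 593.9, -234.1]), 'px': (175, 169)}
white 37 {'c': (703.2, -261.1), 'size': (38.8, 21.6), 'ang': -43.7, 'cen': array([ 703.2, -262. ]), 'px': (128, 174)}
white 60 {'c': (603.5, -105.8), 'size': (65.2, 9.1), 'ang': -70.9, 'cen': array([ 604. , -107.1]), 'px': (187, 195)}
white 121 {'c': (666.8, -84.9), 'size': (78.7, 32.8), 'ang': -69.8, 'cen': array([669. , -82.4]), 'px': (162, 208)}
white 36 {'c': (666.3, 43.0), 'size': (24.0, 12.8), 'ang': 65.4, 'cen': array([665.4,  42.6]), 'px': (182, 240)}
white 662 {'c': (628.7, 91.8), 'size': (95.6, 48.8), 'ang': -87.3, 'cen': array([630.7,  90.8]), 'px': (208, 250)}
white 64 {'c': (590.9, 116.5), 'size': (28.0, 1
[... 1451 characters left out ...]
e 40 {'c': (600.8, -227.6), 'size': (34.2, 11.7), 'ang': -2.3, 'cen': array([ 597.9, -226.3]), 'px': (316, 264)}
white 41 {'c': (702.8, -256.1), 'size': (31.9, 14.3), 'ang': -14.0, 'cen': array([ 707.1, -254.2]), 'px': (371, 272)}
white 52 {'c': (590.3, -265.7), 'size': (35.5, 15.0), 'ang': -34.8, 'cen': array([ 589.2, -264.3]), 'px': (315, 278)}
white 53 {'c': (693.5, -290.5), 'size': (35.7, 12.9), 'ang': -2.4, 'cen': array([ 695.6, -291.7]), 'px': (372, 286)}
plate 700 {'c': (641.7, -93.5), 'size': (91.6, 85.7), 'ang': 18.7, 'cen': array([640.7, -97.4]), 'px': (323, 225)}
plate 644 {'c': (645.8, -263.2), 'size': (138.1, 56.6), 'ang': -14.6, 'cen': array([ 643.3, -267.3]), 'px': (342, 278)}
```

View pics/top_scene.png

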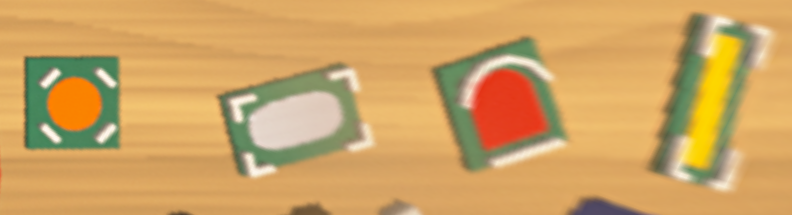

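View pics/top_side.png

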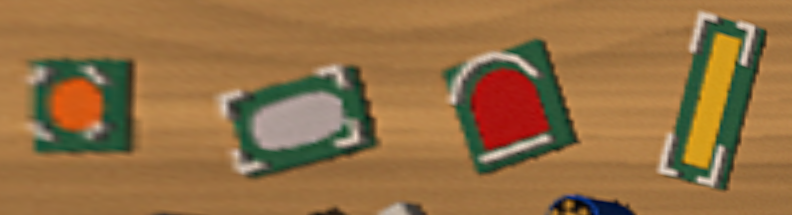

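```bash
python3 - <<'E'
from h import *
plan(.62,.02,.30,50)
E
```

```text
shift [ 0.523 -0.036 -0.086] turn [-0.    -0.656  0.001] rows>= 5.5
```

Call:
step_arm:
  xyz:
    - [0.523,-0.036,-0.086]
    - [0.523,-0.036,-0.086]
    - [0.523,-0.036,-0.086]
    - [0.523,-0.036,-0.086]
    - [0.523,-0.036,-0.086]
    - [0.523,-0.036,-0.086]
    - [0.523,-0.036,-0.086]
  rotation:
    - [0,-0.656,0]
    - [0,-0.656,0]
    - [0,-0.656,0]
    - [0,-0.656,0]
    - [0,-0.656,0]
    - [0,-0.656,0]
    - [0,-0.656,0]

```text
clock: 4.82
tcp_pos: [0.6197, 0.0204, 0.2979]
orientation: [-1.46, -0.68, 0.682]
contact_force: [0.6, 0.8, -1.6]
grip_width: 0.0555
```

```bash
python3 - <<'E'
from h import *
plan(.735,-.06,.30,108.7)
E
```

```text
shift [ 0.042 -0.008 -0.467] turn [-0.001 -0.653  0.001] rows>= 5.5
```

Call:
step_arm:
  xyz:
    - [0.042,-0.008,-0.467]
    - [0.042,-0.008,-0.467]
    - [0.042,-0.008,-0.467]
    - [0.042,-0.008,-0.467]
    - [0.042,-0.008,-0.467]
    - [0.042,-0.008,-0.467]
    - [0.042,-0.008,-0.467]
    - [0.042,-0.008,-0.467]
  rotation:
    - [0,-0.653,0]
    - [0,-0.653,0]
    - [0,-0.653,0]
    - [0,-0.653,0]
    - [0,-0.653,0]
    - [0,-0.653,0]
    - [0,-0.653,0]
    - [0,-0.653,0]

```text
clock: 5.82
tcp_pos: [0.7349, -0.0598, 0.2994]
orientation: [-1.034, -1.443, 1.444]
contact_force: [-1.0, -0.1, -1.0]
grip_width: 0.0551
```

```bash
python3 - <<'E'
from h import *
F=grab("wrist");crop(F,"w3.png"); print(F["o"]["joints"])
for b in blobs(mask(F,(0,190,40),(5,255,255)),300): print(rect(F,b,.005))
for b in blobs(mask(F,(0,0,125),(180,60,255)),100): print('w',rect(F,b,.01))
for b in blobs(mask(F,(60,90,30),(90,255,255)),300): print('g',rect(F,b,.005))
E
```

```text
[ 0.25736903  0.71118637 -0.41411775  1.44784905  0.30610375  1.04951792
  1.67470824]
{'c': (642.1, -88.8), 'size': (61.3, 54.1), 'ang': 18.6, 'cen': array([639.3, -88.8]), 'px': (264, 47)}
{'c': (840.6, -138.1), 'size': (91.9, 29.1), 'ang': -23.4, 'cen': array([ 836.8, -136.8]), 'px': (138, 261)}
{'c': (840.9, -22.0), 'size': (132.9, 122.5), 'ang': -71.5, 'cen': array([834.9, -25.2]), 'px': (261, 294)}
{'c': (956.7, -131.4), 'size': (35.6, 32.2), 'ang': -71.5, 'cen': array([ 958.2, -126.6]), 'px': (120, 372)}
w {'c': (700.6, -255.8), 'size': (34.5, 11.5), 'ang': -14.7, 'cen': array([ 702.7, -254.1]), 'px': (16, 58)}
w {'c': (617.6, 37.3), 'size': (20.6, 19.6), 'ang': -75.2, 'cen': array([615.4,  33.7]), 'px': (435, 71)}
w {'c': (667.8, -81.4), 'size': (75.8, 29.3), 'ang': -72.0, 'cen': array([670.5, -81.9]), 'px': (259, 93)}
w {'c': (632.1, 74.7), 'size': (63.8, 39.5), 'ang': -74.3, 'cen': array([632.3,  74.3]), 'px': (474, 112)}
w {'c': (663.1, 49.2), 'size': (20.5, 19.8), 'ang': -73.7, 'cen': array([666.6,  47.2]), 'px': (421, 144)}
w {'c': (789.0, -238.4), 'size': (34.7, 3.1), 'ang': -86.7, 'cen': array([ 789.2, -239.5]), 'px': (21, 176)}
w {'c': (946.0, -235.5), 'size': (28.2, 15.1), 'ang': -32.7, 'cen': array([ 945.8, -232.7]), 'px': (6, 336)}
g {'c': (684.9, -253.4), 'size': (64.9, 21.0), 'ang': -14.6, 'cen': array([ 681.3, -250.2]), 'px': (30, 30)}
g {'c': (647.5, -87.8), 'size': (84.2, 78.4), 'ang': -71.4, 'cen': array([649.2, -87.6]), 'px': (261, 61)}
g {'c': (632.6, 72.2), 'size': (85.4, 68.3), 'ang': -75.1, 'cen': array([635.1,  64.9]), 'px': (457, 111)}
```

View pics/w3.png

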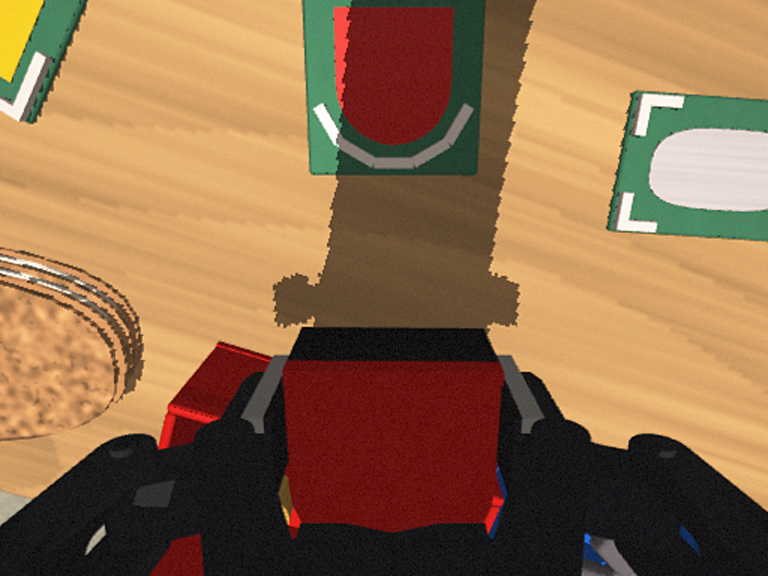

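The wrist view shows the red U at (395,75), with its straight end on the far side. The block's flat end faces the same way, and the nest centre agrees with the other cameras within about 2 mm. I'll move over it.

```bash
python3 - <<'E'
from h import *
plan(.6286,-.0944,.22,108.7)
E
```

```text
shift [0.004 0.266 0.372] turn [-0.001 -0.001  0.001] rows>= 2.2
```

Call:
step_arm:
  xyz:
    - [0.002,0,0.2]
    - [0.004,0.1,0.372]
    - [0.004,0.266,0.372]
    - [0.004,0.266,0.372]
    - [0.004,0.266,0.372]
  rotation:
    - [0,0,0]
    - [0,0,0]
    - [0,0,0]
    - [0,0,0]
    - [0,0,0]

```text
clock: 6.5
tcp_pos: [0.63, -0.0936, 0.2216]
orientation: [-1.036, -1.446, 1.443]
contact_force: [1.2, 0.6, -1.3]
grip_width: 0.0553
```

```bash
python3 - <<'E'
from h import *
plan(.6286,-.0944,.182,108.7)
F=grab("scene");crop(F,"s2.png",100,300,100,300,3)
E
```

```text
shift [-0.001  0.132  0.005] turn [ 0.    -0.001  0.001] rows>= 0.6
```

View pics/s2.png

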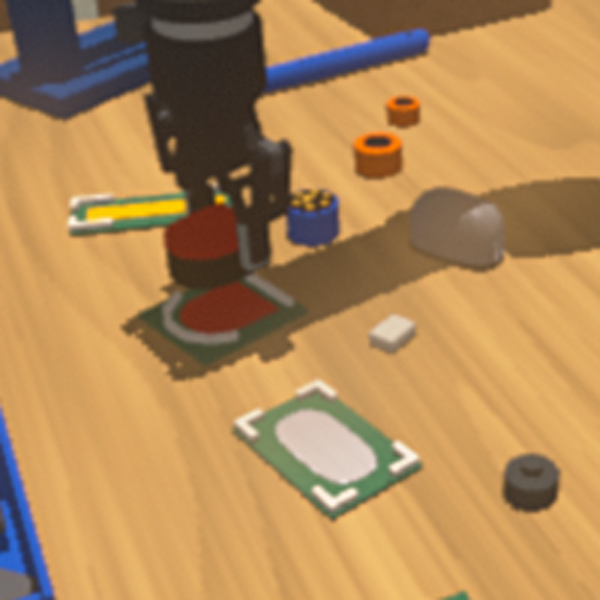

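Call:
step_arm:
  xyz:
    - [-0.001,0.06,0.005]
    - [-0.001,0.1,0.005]
    - [-0.001,0.132,0.005]
    - [-0.001,0.132,0.005]
    - [-0.001,0.132,0.005]
  rotation:
    - [0,0,0]
    - [0,0,0]
    - [0,0,0]
    - [0,0,0]
    - [0,0,0]

```text
clock: 7.18
tcp_pos: [0.629, -0.0943, 0.1822]
orientation: [-1.037, -1.446, 1.443]
contact_force: [-0.6, -0.3, -1.8]
grip_width: 0.0551
```

Call:
step_arm:
  xyz:
    - [0,0,0]
    - [0,0,0]
    - [0,0,0]
    - [0,0,0]
    - [0,0,0]
  rotation:
    - [0,0,0]
    - [0,0,0]
    - [0,0,0]
    - [0,0,0]
    - [0,0,0]
  grip: 0

```text
clock: 7.8
tcp_pos: [0.629, -0.0943, 0.1822]
orientation: [-1.037, -1.446, 1.443]
contact_force: [0.7, 0.9, 0.3]
grip_width: 0.0852
```

Call:
step_arm:
  xyz:
    - [0,-0.2,0]
    - [0,-0.4,0]
    - [0,-0.4,0]
    - [0,-0.4,0]
  rotation:
    - [0,0,0]
    - [0,0,0]
    - [0,0,0]
    - [0,0,0]

```text
clock: 8.3
tcp_pos: [0.6286, -0.0946, 0.302]
orientation: [-1.037, -1.446, 1.444]
contact_force: [-0.7, -0.2, -0.5]
grip_width: 0.0851
```

```bash
python3 - <<'E'
from h import *
F=grab("wrist");crop(F,"w4.png")
E
```

```text
(no output)
```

View pics/w4.png

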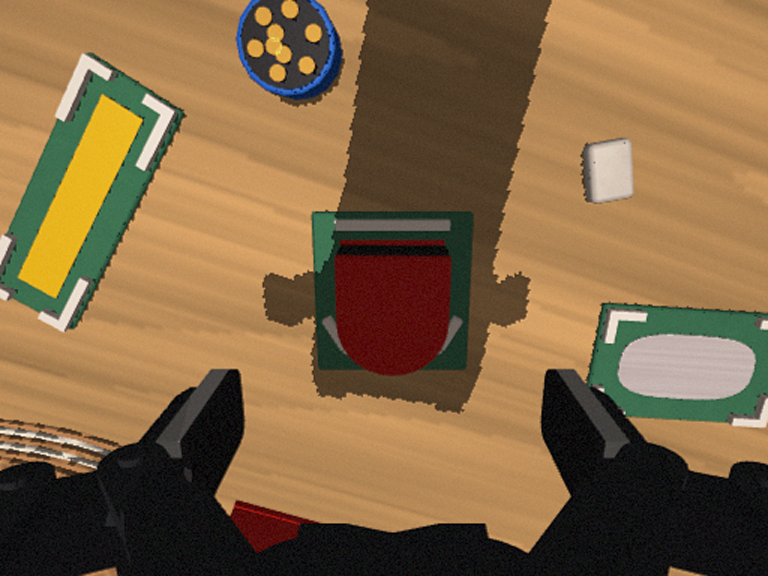

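```bash
python3 - <<'E'
from h import *
S=grab("scene");D=grab("side");W=grab("wrist")
crop(D,"d1.png",180,380,130,330,3)
for F in (W,S,D):
  for b in blobs(mask(F,(0,170,40),(6,255,255)),150):
    q=rect(F,b,.035)
    if 580<q['c'][0]<700 and -150<q['c'][1]<-40: print(F['name'],q)
# toe cap: grey blob boundary
plan(.495,-.11,.32,60)
E
```

```text
wrist {'c': (643.7, -88.8), 'size': (62.8, 55.7), 'ang': 18.6, 'cen': array([640.2, -89.9]), 'px': (260, 208)}
side {'c': (642.5, -94.8), 'size': (65.2, 61.4), 'ang': 18.4, 'cen': array([639.6, -96.9]), 'px': (324, 215)}
shift [ 0.093 -0.064  0.438] turn [-0.001  0.541  0.001] rows>= 4.5
```

View pics/d1.png

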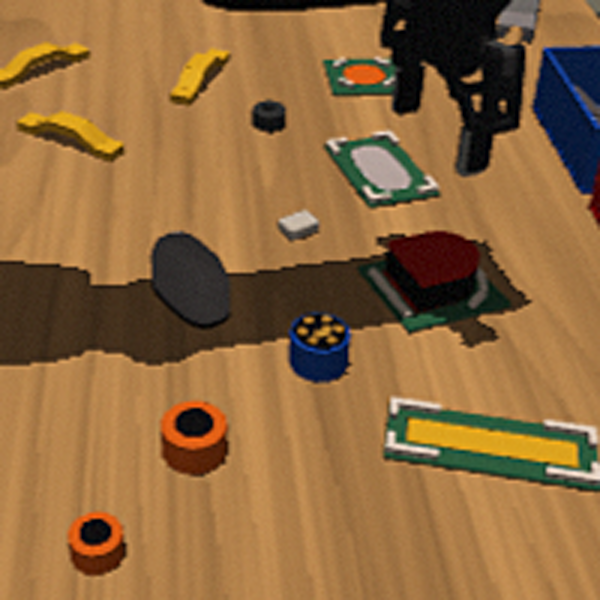

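The heel block sits flat in its nest. The wrist view puts its centre 1.5 mm from the silhouette's, with the same angle. Next is the toe cap, seen grey at about (190,278) in this crop.

Call:
step_arm:
  xyz:
    - [0.093,-0.064,0.438]
    - [0.093,-0.064,0.438]
    - [0.093,-0.064,0.438]
    - [0.093,-0.064,0.438]
    - [0.093,-0.064,0.438]
    - [0.093,-0.064,0.438]
    - [0.093,-0.064,0.438]
  rotation:
    - [0,0.541,0]
    - [0,0.541,0]
    - [0,0.541,0]
    - [0,0.541,0]
    - [0,0.541,0]
    - [0,0.541,0]
    - [0,0.541,0]

```text
clock: 9.38
tcp_pos: [0.4949, -0.11, 0.3195]
orientation: [-1.409, -0.815, 0.818]
contact_force: [-0.7, -0.4, 0.0]
grip_width: 0.0849
```

```bash
python3 - <<'E'
from h import *
F=grab("wrist");crop(F,"w5.png"); print(F['o']['tcp_pos'])
m=mask(F,(0,0,0),(180,70,255))
for b in blobs(m,400): print(int(b.sum()),rect(F,b,.015),rect(F,b,.028))
S=grab("scene"); m=mask(S,(0,0,0),(180,90,255))
for b in blobs(m,200):
  q=rect(S,b,.02)
  if 400<q['c'][0]<600 and -200<q['c'][1]<0: print(q)
E
```

```text
[ 0.49494075 -0.10999202  0.31948677]
4788 {'c': (449.1, -96.1), 'size': (81.2, 41.5), 'ang': -57.8, 'cen': array([448.3, -95.1]), 'px': (247, 120)} {'c': (448.2, -95.0), 'size': (77.3, 39.5), 'ang': -57.8, 'cen': array([447.5, -94. ]), 'px': (247, 120)}
946 {'c': (539.8, -8.8), 'size': (31.8, 21.2), 'ang': 29.1, 'cen': array([539.7,  -8.6]), 'px': (394, 165)} {'c': (534.7, -11.9), 'size': (30.3, 20.2), 'ang': 29.1, 'cen': array([534.6, -11.7]), 'px': (394, 165)}
875 {'c': (622.2, 52.6), 'size': (43.4, 21.2), 'ang': -18.1, 'cen': array([624.3,  54.1]), 'px': (500, 213)} {'c': (613.1, 46.6), 'size': (41.3, 20.2), 'ang': -18.1, 'cen': array([615.1,  48.1]), 'px': (500, 213)}
599 {'c': (447.7, -263.2), 'size': (25.6, 24.7), 'ang': 78.6, 'cen': array([ 447.5, -263. ]), 'px': (79, 218)} {'c': (447.0, -254.1), 'size': (24.4, 23.5), 'ang': 78.6, 'cen': array([ 446.8, -253.9]), 'px': (79, 218)}
495 {'c': (543.1, -174.1), 'size': (38.9, 28.2), 'ang': 33.3, 'cen': array([ 542.4, -172.9]), 'px': (225, 257)} {'c': (537.8, -169.3), 'size': (37.0, 26.8), 'ang': 33.3, 'cen': array([ 537.1, -168.2]), 'px': (225, 257)}
17963 {'c': (611.2, -182.9), 'size': (516.8, 152.3), 'ang': 60.0, 'cen': array([ 631. , -194.1]), 'px': (255, 337)} {'c': (602.7, -177.7), 'size': (492.2, 145.1), 'ang': 60.0, 'cen': array([ 621.5, -188.4]), 'px': (255, 337)}
527 {'c': (600.2, -101.8), 'size': (60.0, 8.3), 'ang': -71.0, 'cen': array([ 599.9, -101. ]), 'px': (327, 271)} {'c': (592.2, -100.4), 'size': (57.2, 7.9), 'ang': -71.0, 'cen': array([591.9, -99.7]), 'px': (327, 271)}
437 {'c': (618.0, -99.8), 'size': (62.5, 14.6), 'ang': -73.2, 'cen': array([617.3, -97.8]), 'px': (338, 284)} {'c': (609.1, -98.5), 'size': (59.5, 14.0), 'ang': -73.2, 'cen': array([608.5, -96.6]), 'px': (338, 284)}
```

View pics/w5.png

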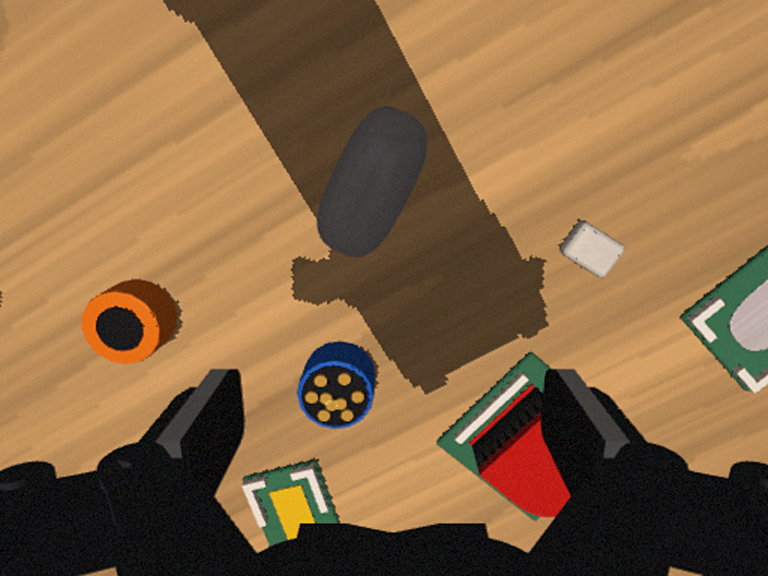

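The cap shows at (372,180) in the wrist view, which puts it at about (448,-95) mm. Its long axis is at -58° and it measures 78x40 mm, which matches the description. I'll centre over it.

```bash
python3 - <<'E'
from h import *
plan(.448,-.095,.29,32.2)
E
```

```text
shift [-0.035  0.099  0.16 ] turn [-0.002  0.309 -0.   ] rows>= 2.6
```

Call:
step_arm:
  xyz:
    - [-0.035,0.099,0.16]
    - [-0.035,0.099,0.16]
    - [-0.035,0.099,0.16]
    - [-0.035,0.099,0.16]
    - [-0.035,0.099,0.16]
  rotation:
    - [0,0.309,0]
    - [0,0.309,0]
    - [0,0.309,0]
    - [0,0.309,0]
    - [0,0.309,0]

```text
clock: 10.1
tcp_pos: [0.4482, -0.0952, 0.2901]
orientation: [-1.522, -0.441, 0.444]
contact_force: [1.1, 0.2, -0.4]
grip_width: 0.0852
```

```bash
python3 - <<'E'
from h import *
F=grab("wrist");crop(F,"w6.png",100,412,60,340,2)
m=mask(F,(0,0,0),(180,70,255))
for b in blobs(m,2000): print(int(b.sum()),rect(F,b,.028),rect(F,b,.0))
plan(.448,-.095,.178,32.2)
E
```

```text
5367 {'c': (447.7, -94.0), 'size': (82.8, 39.6), 'ang': -56.9, 'cen': array([446.9, -93. ]), 'px': (261, 190)} {'c': (452.4, -101.3), 'size': (92.8, 44.4), 'ang': -56.9, 'cen': array([ 451.5, -100.2]), 'px': (261, 190)}
20373 {'c': (500.1, -185.9), 'size': (437.1, 128.7), 'ang': 32.4, 'cen': array([ 514. , -199.2]), 'px': (261, 337)} {'c': (511.1, -204.4), 'size': (490.1, 144.3), 'ang': 32.4, 'cen': array([ 526.7, -219.4]), 'px': (261, 337)}
shift [ 0.     0.374 -0.   ] turn [-0.002  0.002 -0.001] rows>= 1.8
```

View pics/w6.png

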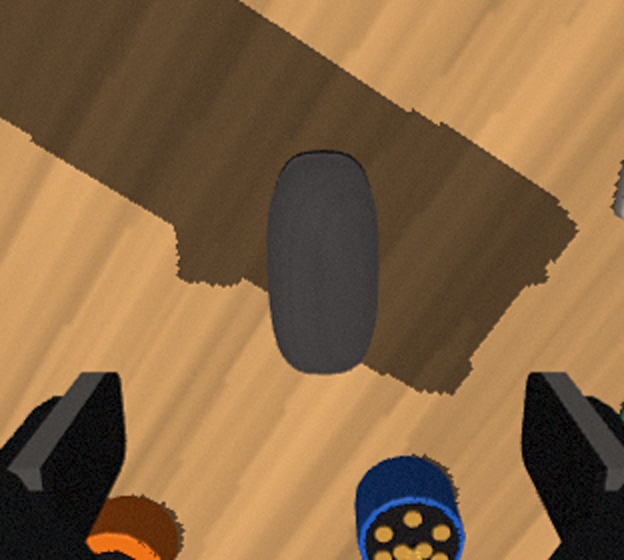

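The cap is centred between the fingers, at (322,262) in the crop. I'll descend and grip it at a TCP height of 184 mm, since the tips swing lower as they close.

Call:
step_arm:
  xyz:
    - [0,0.15,-0.002]
    - [0,0.25,-0.002]
    - [0,0.354,-0.002]
    - [0,0.354,-0.002]
    - [0,0.354,-0.002]
    - [0,0.354,-0.002]
  rotation:
    - [0,0,0]
    - [0,0,0]
    - [0,0,0]
    - [0,0,0]
    - [0,0,0]
    - [0,0,0]

```text
clock: 10.9
tcp_pos: [0.4489, -0.0956, 0.1851]
orientation: [-1.523, -0.443, 0.442]
contact_force: [0.5, 0.1, 0.8]
grip_width: 0.0853
```

Call:
step_arm:
  xyz:
    - [0,0,0]
    - [0,0,0]
    - [0,0,0]
    - [0,0,0]
    - [0,0,0]
    - [0,0,0]
    - [0,0,0]
    - [0,0,0]
  rotation:
    - [0,0,0]
    - [0,0,0]
    - [0,0,0]
    - [0,0,0]
    - [0,0,0]
    - [0,0,0]
    - [0,0,0]
    - [0,0,0]
  grip: 1

```text
clock: 11.9
tcp_pos: [0.4491, -0.0957, 0.1857]
orientation: [-1.524, -0.443, 0.442]
contact_force: [-1.3, 0.5, 6.1]
grip_width: 0.0376
```

```bash
python3 - <<'E'
from h import *
F=grab("wrist");crop(F,"w7.png");print(F['o']['tcp_pos'])
plan(.448,-.095,.32,32.2)
E
```

```text
[ 0.44905423 -0.09567051  0.18566959]
shift [-0.001 -0.448  0.004] turn [-0.001  0.002  0.001] rows>= 2.1
```

View pics/w7.png

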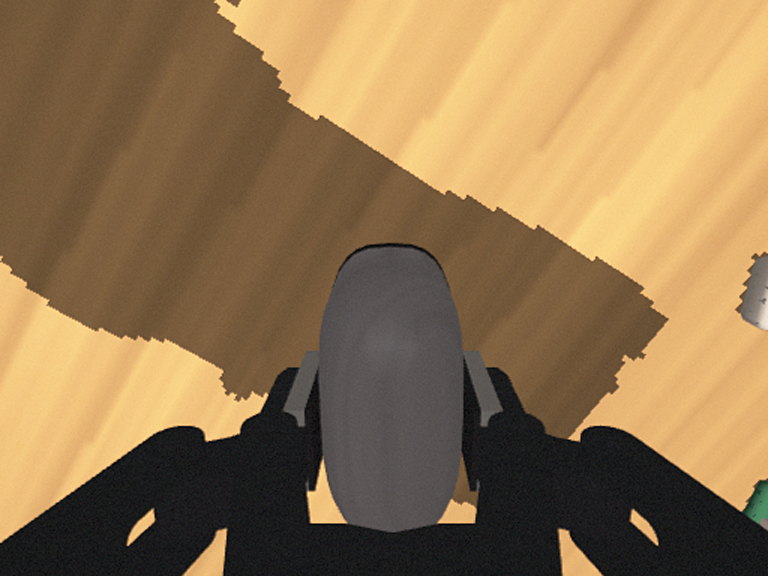

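The cap is held at 37.6 mm, upright at (392,390). I'll lift it and move to a point short of the cap nest to look.

Call:
step_arm:
  xyz:
    - [0,-0.2,0]
    - [0,-0.448,0]
    - [0,-0.448,0]
    - [0,-0.448,0]
  rotation:
    - [0,0,0]
    - [0,0,0]
    - [0,0,0]
    - [0,0,0]

```text
clock: 12.45
tcp_pos: [0.4488, -0.096, 0.3204]
orientation: [-1.525, -0.444, 0.441]
contact_force: [-0.4, 0.2, -0.5]
grip_width: 0.0375
```

```bash
python3 - <<'E'
from h import *
plan(.655,-.012,.31,14.5)
E
```

```text
shift [ 0.73   0.036 -0.131] turn [-0.     0.198  0.001] rows>= 3.6
```

Call:
step_arm:
  xyz:
    - [0.73,0.036,-0.131]
    - [0.73,0.036,-0.131]
    - [0.73,0.036,-0.131]
    - [0.73,0.036,-0.131]
    - [0.73,0.036,-0.131]
    - [0.73,0.036,-0.131]
  rotation:
    - [0,0.198,0]
    - [0,0.198,0]
    - [0,0.198,0]
    - [0,0.198,0]
    - [0,0.198,0]
    - [0,0.198,0]

```text
clock: 13.2
tcp_pos: [0.6537, -0.0124, 0.3075]
orientation: [-1.561, -0.197, 0.201]
contact_force: [-0.5, -0.7, -1.0]
grip_width: 0.0375
```

```bash
python3 - <<'E'
from h import *
F=grab("wrist");crop(F,"w8.png");print(F['o']['tcp_pos'])
m=mask(F,(60,90,30),(90,255,255))|mask(F,(0,0,100),(180,60,255))
for b in blobs(m,1000)+blobs(mask(F,(0,0,100),(180,60,255)),100): print(int(b.sum()),rect(F,b,.005))
E
```

```text
[ 0.6537472  -0.01238025  0.30749973]
10969 {'c': (632.0, 75.1), 'size': (86.4, 68.7), 'ang': -75.3, 'cen': array([631.3,  77.5]), 'px': (262, 59)}
1061 {'c': (543.2, -6.9), 'size': (32.0, 21.9), 'ang': 29.0, 'cen': array([543. ,  -6.8]), 'px': (129, 139)}
5188 {'c': (630.3, 81.9), 'size': (72.7, 40.1), 'ang': -76.7, 'cen': array([629.5,  84.2]), 'px': (262, 49)}
322 {'c': (616.8, 37.7), 'size': (20.1, 19.8), 'ang': 14.5, 'cen': array([615. ,  34.3]), 'px': (228, 111)}
329 {'c': (663.4, 50.2), 'size': (20.5, 19.8), 'ang': -75.5, 'cen': array([667.1,  48.3]), 'px': (297, 111)}
1061 {'c': (543.2, -6.9), 'size': (32.0, 21.9), 'ang': 29.0, 'cen': array([543. ,  -6.8]), 'px': (129, 139)}
209 {'c': (599.2, -88.5), 'size': (29.9, 7.2), 'ang': -71.4, 'cen': array([598.2, -86.7]), 'px': (179, 243)}
148 {'c': (588.6, -231.8), 'size': (20.3, 13.4), 'ang': 71.8, 'cen': array([ 587.4, -230. ]), 'px': (141, 368)}
```

View pics/w8.png

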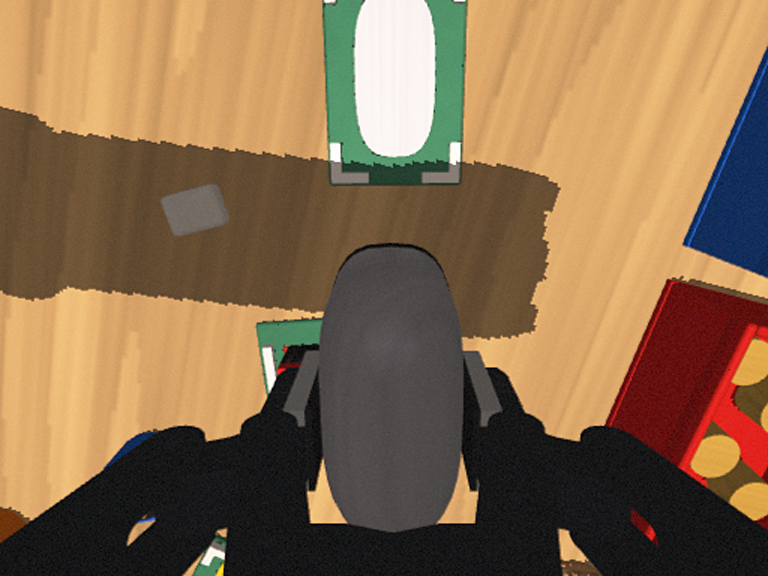

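The wrist view shows the cap nest straight ahead at (395,75), aligned with the held cap. Its centre is about (629.5,85) mm, which the first wrist look also gave.

```bash
python3 - <<'E'
from h import *
plan(.6295,.085,.23,14.6)
E
```

```text
shift [0.004 0.261 0.335] turn [-0.    -0.001 -0.001] rows>= 2.0
```

Call:
step_arm:
  xyz:
    - [0.004,0,0.2]
    - [0.004,0.1,0.335]
    - [0.004,0.261,0.335]
    - [0.004,0.261,0.335]
    - [0.004,0.261,0.335]
  rotation:
    - [0,0,0]
    - [0,0,0]
    - [0,0,0]
    - [0,0,0]
    - [0,0,0]

```text
clock: 13.88
tcp_pos: [0.6299, 0.0835, 0.2313]
orientation: [-1.562, -0.196, 0.197]
contact_force: [0.4, 0.1, 0.6]
grip_width: 0.0374
```

```bash
python3 - <<'E'
from h import *
plan(.6295,.085,.1905,14.6)
F=grab("scene");crop(F,"s3.png",100,300,100,300,3)
E
```

```text
shift [-0.     0.136  0.005] turn [ 0.    -0.003 -0.   ] rows>= 0.7
```

View pics/s3.png

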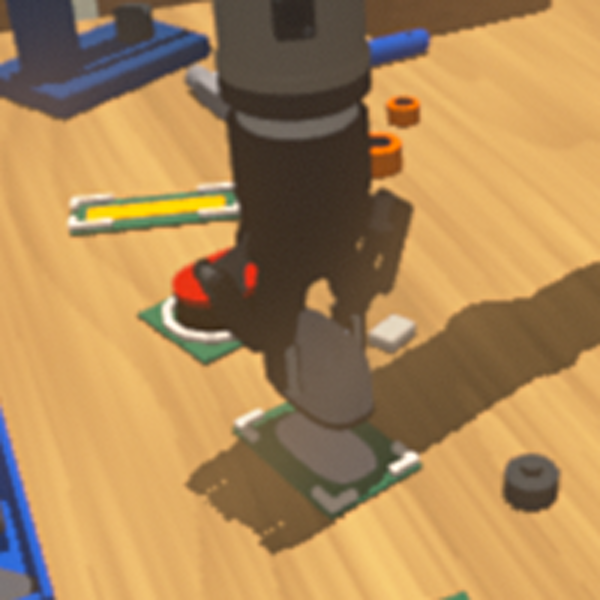

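Call:
step_arm:
  xyz:
    - [0,0.06,0.005]
    - [0,0.1,0.005]
    - [0,0.136,0.005]
    - [0,0.136,0.005]
    - [0,0.136,0.005]
  rotation:
    - [0,-0.003,0]
    - [0,-0.003,0]
    - [0,-0.003,0]
    - [0,-0.003,0]
    - [0,-0.003,0]

```text
clock: 14.55
tcp_pos: [0.6299, 0.0851, 0.1907]
orientation: [-1.562, -0.201, 0.2]
contact_force: [-0.6, 1.0, -0.7]
grip_width: 0.0376
```

Call:
step_arm:
  xyz:
    - [0,0,0]
    - [0,0,0]
    - [0,0,0]
    - [0,0,0]
    - [0,0,0]
  rotation:
    - [0,0,0]
    - [0,0,0]
    - [0,0,0]
    - [0,0,0]
    - [0,0,0]
  grip: 0

```text
clock: 15.18
tcp_pos: [0.63, 0.0851, 0.1908]
orientation: [-1.562, -0.201, 0.2]
contact_force: [0.6, -0.6, -0.3]
grip_width: 0.0855
```

Call:
step_arm:
  xyz:
    - [0,-0.2,0]
    - [0,-0.4,0]
    - [0,-0.4,0]
    - [0,-0.4,0]
  rotation:
    - [0,0,0]
    - [0,0,0]
    - [0,0,0]
    - [0,0,0]

```text
clock: 15.68
tcp_pos: [0.6296, 0.085, 0.3106]
orientation: [-1.562, -0.201, 0.2]
contact_force: [-1.1, 0.2, -0.4]
grip_width: 0.0852
```

```bash
python3 - <<'E'
from h import *
F=grab("wrist");crop(F,"w9.png")
S=grab("scene");D=grab("side")
for F,z in ((S,.01),(D,.01),(S,.023),(D,.023)):
  for b in blobs(mask(F,(22,190,60),(32,255,255)),60):
    q=rect(F,b,z)
    if q['c'][1]>200: print(F['name'],z,q)
plan(.47,.273,.30,-25)
E
```

```text
scene 0.01 {'c': (302.7, 303.6), 'size': (120.6, 23.8), 'ang': 39.0, 'cen': array([305.1, 305.1]), 'px': (425, 265)}
scene 0.01 {'c': (469.5, 274.1), 'size': (118.5, 27.5), 'ang': 65.3, 'cen': array([471.5, 277.2]), 'px': (339, 286)}
scene 0.023 {'c': (316.3, 312.5), 'size': (117.4, 23.2), 'ang': 39.0, 'cen': array([318.6, 314. ]), 'px': (425, 265)}
scene 0.023 {'c': (478.6, 283.8), 'size': (115.3, 26.8), 'ang': 65.3, 'cen': array([480.6, 286.8]), 'px': (339, 286)}
shift [-0.355  0.031  0.741] turn [ 0.001  0.441 -0.002] rows>= 3.9
```

View pics/w9.png

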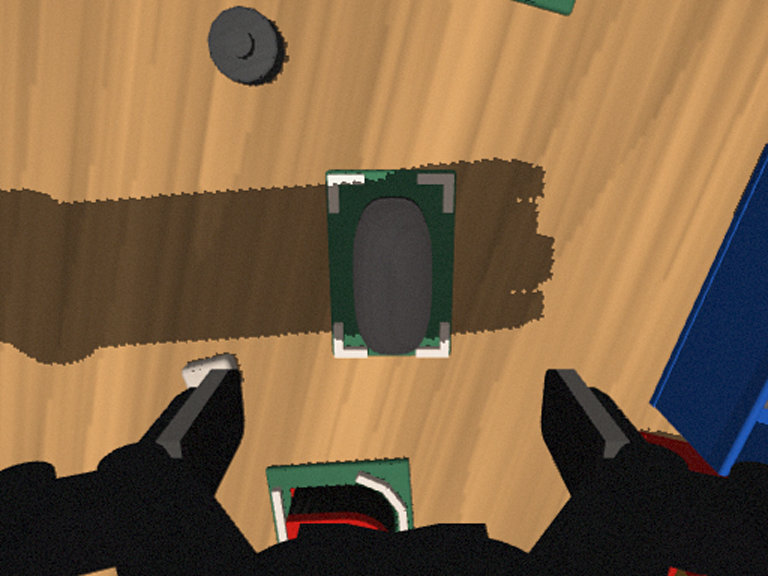

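The cap stands inside its four corner rims, at (392,275), upright. Next is the far shank.

Call:
step_arm:
  xyz:
    - [-0.355,0.031,0.741]
    - [-0.355,0.031,0.741]
    - [-0.355,0.031,0.741]
    - [-0.355,0.031,0.741]
    - [-0.355,0.031,0.741]
    - [-0.355,0.031,0.741]
    - [-0.355,0.031,0.741]
  rotation:
    - [0,0.441,0]
    - [0,0.441,0]
    - [0,0.441,0]
    - [0,0.441,0]
    - [0,0.441,0]
    - [0,0.441,0]
    - [0,0.441,0]

```text
clock: 16.7
tcp_pos: [0.471, 0.2716, 0.2994]
orientation: [-1.545, 0.347, -0.343]
contact_force: [0.1, -0.3, 0.2]
grip_width: 0.0854
```

```bash
python3 - <<'E'
from h import *
F=grab("wrist");crop(F,"w10.png");print(F['o']['tcp_pos'],F['o']['joints'])
for b in blobs(mask(F,(20,150,40),(34,255,255)),300): print(int(b.sum()),rect(F,b,.01),rect(F,b,.017))
E
```

```text
[0.47095081 0.27163863 0.29944322] [-0.55795767  0.39488841 -0.09889032  1.96017734  0.05269506  0.79228605
 -1.12568513]
3881 {'c': (469.4, 270.9), 'size': (112.6, 23.0), 'ang': 65.5, 'cen': array([470.9, 274. ]), 'px': (260, 179)} {'c': (470.2, 272.7), 'size': (109.6, 22.4), 'ang': 65.5, 'cen': array([471.8, 275.7]), 'px': (260, 179)}
3956 {'c': (300.8, 302.6), 'size': (116.2, 30.7), 'ang': 39.2, 'cen': array([302.8, 303.7]), 'px': (61, 231)} {'c': (306.2, 303.5), 'size': (113.0, 29.9), 'ang': 39.2, 'cen': array([308.2, 304.6]), 'px': (61, 231)}
868 {'c': (331.9, 167.3), 'size': (48.9, 35.3), 'ang': -87.4, 'cen': array([326.9, 160.9]), 'px': (172, 350)} {'c': (336.5, 171.9), 'size': (47.6, 34.3), 'ang': -87.4, 'cen': array([331.7, 165.7]), 'px': (172, 350)}
```

View pics/w10.png

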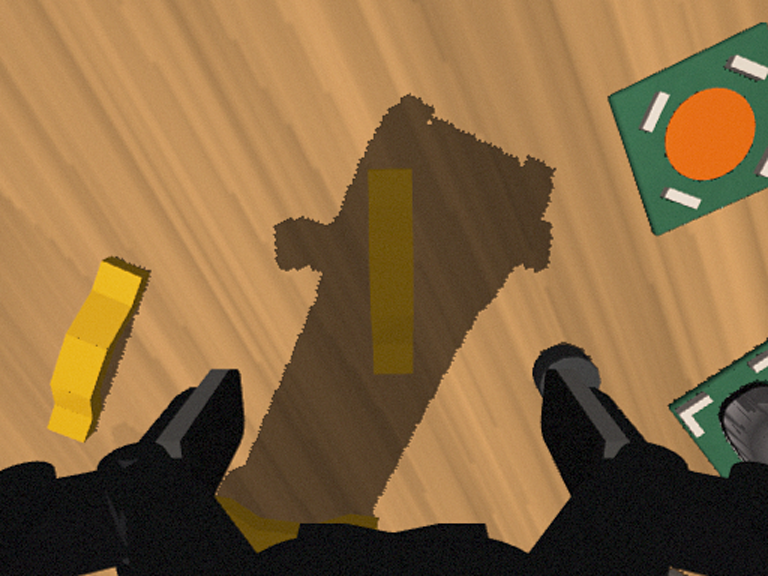

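The target shank is centred between the fingers at (391,270), its centre at about (469.7,271.7) mm and angle 65.5°. The scene camera agrees within 3 mm. I'll descend and grip.

```bash
python3 - <<'E'
from h import *
plan(.4697,.2717,.189,-24.5)
E
```

```text
shift [-0.003  0.369 -0.001] turn [ 0.002 -0.008 -0.001] rows>= 1.8
```

Call:
step_arm:
  xyz:
    - [-0.003,0.15,-0.001]
    - [-0.003,0.26,-0.001]
    - [-0.003,0.369,-0.001]
    - [-0.003,0.369,-0.001]
    - [-0.003,0.369,-0.001]
    - [-0.003,0.369,-0.001]
  rotation:
    - [0,-0.008,0]
    - [0,-0.008,0]
    - [0,-0.008,0]
    - [0,-0.008,0]
    - [0,-0.008,0]
    - [0,-0.008,0]

```text
clock: 17.5
tcp_pos: [0.4705, 0.2717, 0.1903]
orientation: [-1.545, 0.336, -0.335]
contact_force: [0.4, -0.7, 0.3]
grip_width: 0.0852
```

Call:
step_arm:
  xyz:
    - [0,0,0]
    - [0,0,0]
    - [0,0,0]
    - [0,0,0]
    - [0,0,0]
    - [0,0,0]
    - [0,0,0]
    - [0,0,0]
    - [0,0,0]
  rotation:
    - [0,0,0]
    - [0,0,0]
    - [0,0,0]
    - [0,0,0]
    - [0,0,0]
    - [0,0,0]
    - [0,0,0]
    - [0,0,0]
    - [0,0,0]
  grip: 1

```text
clock: 18.62
tcp_pos: [0.4706, 0.2718, 0.1906]
orientation: [-1.545, 0.336, -0.335]
contact_force: [-1.2, -0.1, 4.3]
grip_width: 0.0208
```

```bash
python3 - <<'E'
from h import *
F=grab("wrist");crop(F,"w11.png");print(F['o']['tcp_pos'])
E
```

```text
[0.47057378 0.2717832  0.1906022 ]
```

View pics/w11.png

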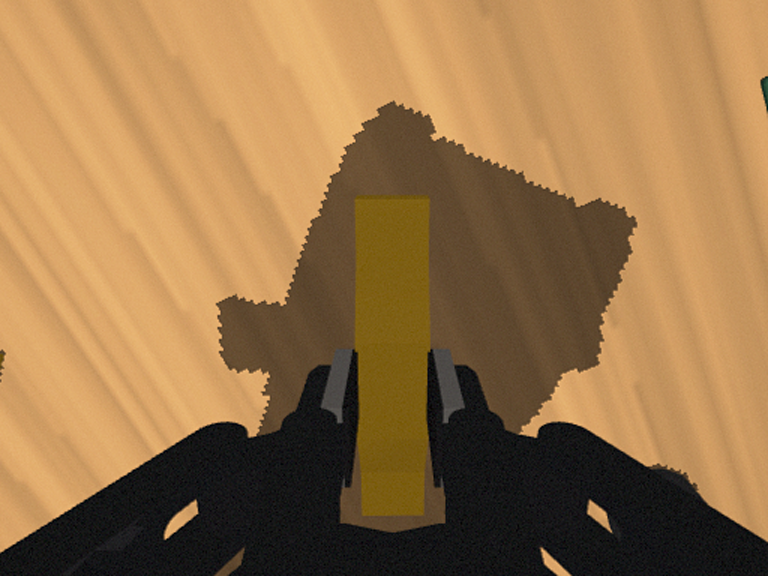

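The shank is held at 20.8 mm across its arch, at (392,360) in the wrist view. Lift and carry.

Call:
step_arm:
  xyz:
    - [0,-0.2,0]
    - [0,-0.43,0]
    - [0,-0.43,0]
    - [0,-0.43,0]
  rotation:
    - [0,0,0]
    - [0,0,0]
    - [0,0,0]
    - [0,0,0]

```text
clock: 19.18
tcp_pos: [0.4704, 0.2716, 0.3195]
orientation: [-1.544, 0.336, -0.335]
contact_force: [-0.7, 0.8, -1.0]
grip_width: 0.02
```

```bash
python3 - <<'E'
from h import *
plan(.64,.02,.32,25)
E
```

```text
shift [ 0.862 -0.002 -0.529] turn [-0.   -0.55 -0.  ] rows>= 4.9
```

Call:
step_arm:
  xyz:
    - [0.862,-0.002,-0.529]
    - [0.862,-0.002,-0.529]
    - [0.862,-0.002,-0.529]
    - [0.862,-0.002,-0.529]
    - [0.862,-0.002,-0.529]
    - [0.862,-0.002,-0.529]
    - [0.862,-0.002,-0.529]
  rotation:
    - [0,-0.55,0]
    - [0,-0.55,0]
    - [0,-0.55,0]
    - [0,-0.55,0]
    - [0,-0.55,0]
    - [0,-0.55,0]
    - [0,-0.55,0]

```text
clock: 20.05
tcp_pos: [0.6391, 0.0201, 0.3175]
orientation: [-1.542, -0.338, 0.345]
contact_force: [-0.9, 0.0, 0.3]
grip_width: 0.0202
```

```bash
python3 - <<'E'
from h import *
plan(.765,-.288,.32,75.4)
E
```

```text
shift [-0.053 -0.011 -1.108] turn [-0.003 -0.561 -0.001] rows>= 5.3
```

Call:
step_arm:
  xyz:
    - [-0.048,-0.01,-0.997]
    - [-0.048,-0.01,-0.997]
    - [-0.048,-0.01,-0.997]
    - [-0.048,-0.01,-0.997]
    - [-0.048,-0.01,-0.997]
    - [-0.048,-0.01,-0.997]
    - [-0.048,-0.01,-0.997]
  rotation:
    - [0,-0.561,0]
    - [0,-0.561,0]
    - [0,-0.561,0]
    - [0,-0.561,0]
    - [0,-0.561,0]
    - [0,-0.561,0]
    - [0,-0.561,0]

```text
clock: 20.92
tcp_pos: [0.7523, -0.2541, 0.3184]
orientation: [-1.311, -1.018, 1.023]
contact_force: [0.4, 0.5, -0.5]
grip_width: 0.0206
```

```bash
python3 - <<'E'
from h import *
F=grab("wrist");crop(F,"w12.png");print(F['o']['tcp_pos'],F['o']['joints'])
for b in blobs(mask(F,(20,150,40),(34,255,255)),100): print(int(b.sum()),rect(F,b,.005))
m=mask(F,(60,90,30),(90,255,255))|mask(F,(0,0,100),(180,60,255))|mask(F,(20,150,40),(34,255,255))
for b in blobs(m,1000): print('p',int(b.sum()),rect(F,b,.005))
plan(.6455,-.260,.32,75.4)
E
```

```text
[ 0.75233802 -0.25414249  0.31840222] [ 0.4400122   0.77514542 -0.34164097  1.2631427   0.25718683  1.15251196
  1.40159914]
3537 {'c': (655.5, -263.8), 'size': (91.4, 22.4), 'ang': -14.5, 'cen': array([ 653.4, -263.1]), 'px': (217, 60)}
9946 {'c': (814.5, -269.4), 'size': (211.2, 45.7), 'ang': -14.5, 'cen': array([ 805. , -266.7]), 'px': (261, 232)}
p 18600 {'c': (764.3, -255.5), 'size': (315.6, 100.4), 'ang': -3.2, 'cen': array([ 737.5, -265.5]), 'px': (241, 156)}
p 2991 {'c': (678.0, -92.6), 'size': (102.1, 49.5), 'ang': 75.5, 'cen': array([673.3, -99.9]), 'px': (429, 31)}
shift [-0.11  -0.002  0.34 ] turn [-0.004  0.002  0.001] rows>= 1.7
```

View pics/w12.png

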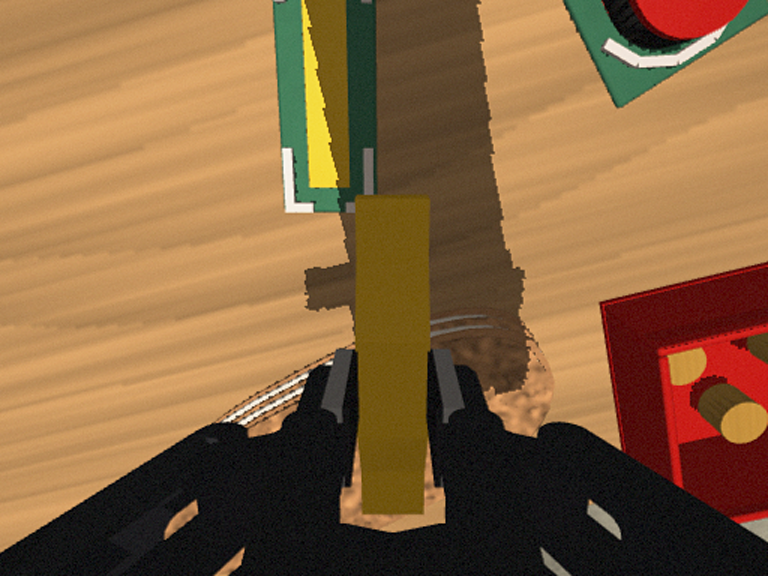

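The nest silhouette's near end is at (330,187). That puts the nest centre at about (645.5,-261.5) mm, matching the scene and side cameras. Moving over it.

```bash
python3 - <<'E'
from h import *
plan(.6455,-.2615,.24,75.5)
E
```

```text
shift [-0.115  0.265  0.337] turn [-0.004  0.001  0.001] rows>= 2.1
```

Call:
step_arm:
  xyz:
    - [-0.08,0,0.2]
    - [-0.115,0.1,0.337]
    - [-0.115,0.265,0.337]
    - [-0.115,0.265,0.337]
    - [-0.115,0.265,0.337]
  rotation:
    - [-0.004,0.001,0]
    - [-0.004,0.001,0]
    - [-0.004,0.001,0]
    - [-0.004,0.001,0]
    - [-0.004,0.001,0]

```text
clock: 21.6
tcp_pos: [0.647, -0.2598, 0.2418]
orientation: [-1.318, -1.025, 1.02]
contact_force: [1.1, -1.0, -1.1]
grip_width: 0.0203
```

```bash
python3 - <<'E'
from h import *
plan(.6455,-.2615,.1952,75.5)
F=grab("side");crop(F,"d2.png",230,430,190,340,3)
E
```

```text
shift [-0.007  0.155  0.004] turn [0.001 0.002 0.002] rows>= 0.7
```

View pics/d2.png

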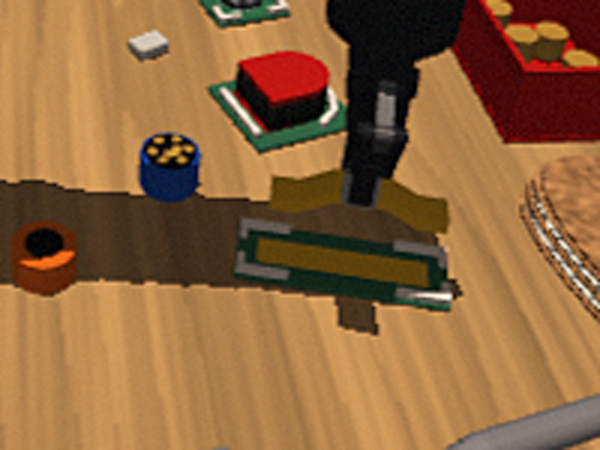

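Call:
step_arm:
  xyz:
    - [-0.007,0.08,0.004]
    - [-0.007,0.12,0.004]
    - [-0.007,0.155,0.004]
    - [-0.007,0.155,0.004]
    - [-0.007,0.155,0.004]
  rotation:
    - [0,0,0]
    - [0,0,0]
    - [0,0,0]
    - [0,0,0]
    - [0,0,0]

```text
clock: 22.28
tcp_pos: [0.6459, -0.262, 0.1962]
orientation: [-1.32, -1.026, 1.019]
contact_force: [0.9, 0.2, -1.0]
grip_width: 0.0202
```

Call:
step_arm:
  xyz:
    - [0,0,0]
    - [0,0,0]
    - [0,0,0]
    - [0,0,0]
    - [0,0,0]
    - [0,0,0]
  rotation:
    - [0,0,0]
    - [0,0,0]
    - [0,0,0]
    - [0,0,0]
    - [0,0,0]
    - [0,0,0]
  grip: 0

```text
clock: 23.02
tcp_pos: [0.6459, -0.262, 0.1962]
orientation: [-1.319, -1.026, 1.019]
contact_force: [-0.7, -0.3, -0.7]
grip_width: 0.0853
```

Call:
step_arm:
  xyz:
    - [0,-0.2,0]
    - [0,-0.4,0]
    - [0,-0.4,0]
    - [0,-0.4,0]
  rotation:
    - [0,0,0]
    - [0,0,0]
    - [0,0,0]
    - [0,0,0]

```text
clock: 23.52
tcp_pos: [0.6451, -0.2621, 0.3162]
orientation: [-1.32, -1.026, 1.019]
contact_force: [-0.5, 0.8, -1.1]
grip_width: 0.0854
```

```bash
python3 - <<'E'
from h import *
F=grab("wrist");crop(F,"w13.png")
for b in blobs(mask(F,(20,150,40),(34,255,255)),300): print(int(b.sum()),rect(F,b,.015),rect(F,b,.005))
plan(.448,-.258,.30,75)
E
```

```text
3755 {'c': (646.9, -261.8), 'size': (115.2, 23.2), 'ang': -13.7, 'cen': array([ 643.7, -260.8]), 'px': (261, 174)} {'c': (649.6, -262.5), 'size': (119.5, 24.1), 'ang': -13.7, 'cen': array([ 646.2, -261.5]), 'px': (261, 174)}
shift [-0.15   0.049  0.639] turn [0.001 0.007 0.001] rows>= 3.2
```

View pics/w13.png

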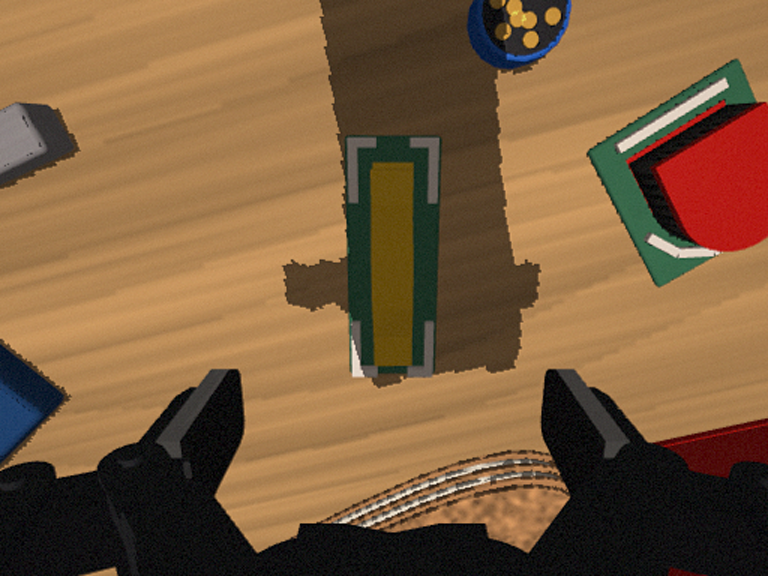

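The shank lies in its nest at (391,265), its far end clear of the rims, and the fit puts its centre about 1.4 mm from the nest's. Now the larger orange dial.

```bash
python3 - <<'E'
from h import *
plan(.448,-.258,.30,0)
E
```

```text
shift [-0.15   0.049  0.639] turn [0.    0.84  0.002] rows>= 7.1
```

Call:
step_arm:
  xyz:
    - [-0.15,0.049,0.639]
    - [-0.15,0.049,0.639]
    - [-0.15,0.049,0.639]
    - [-0.15,0.049,0.639]
    - [-0.15,0.049,0.639]
    - [-0.15,0.049,0.639]
    - [-0.15,0.049,0.639]
    - [-0.15,0.049,0.639]
    - [-0.15,0.049,0.639]
  rotation:
    - [0,0.84,0]
    - [0,0.84,0]
    - [0,0.84,0]
    - [0,0.84,0]
    - [0,0.84,0]
    - [0,0.84,0]
    - [0,0.84,0]
    - [0,0.84,0]
    - [0,0.84,0]

```text
clock: 24.7
tcp_pos: [0.4477, -0.2579, 0.2991]
orientation: [-1.569, -0.004, 0.002]
contact_force: [0.0, -0.1, -0.2]
grip_width: 0.0852
```

```bash
python3 - <<'E'
from h import *
F=grab("wrist");crop(F,"w14.png");print(F['o']['tcp_pos'],F['o']['joints'])
for b in blobs(mask(F,(6,150,40),(19,255,255)),200): 
  q=rect(F,b,.026); 
  if q['size'][0]<80: print(int(b.sum()),q)
# black spot
for b in blobs(mask(F,(0,0,0),(180,255,45)),150):
  q=rect(F,b,.026)
  if q['size'][0]<40: print('k',q)
E
```

```text
[ 0.44771295 -0.25785813  0.29914651] [ 0.48955493  0.35652865 -0.10532285  2.02262979  0.0498275   0.76472879
  0.35867781]
348 {'c': (541.2, -178.0), 'size': (24.4, 10.2), 'ang': 38.6, 'cen': array([ 541.4, -177.7]), 'px': (398, 77)}
1965 {'c': (447.0, -253.1), 'size': (47.0, 42.5), 'ang': -89.8, 'cen': array([ 447.1, -251.7]), 'px': (259, 182)}
1124 {'c': (389.3, -327.5), 'size': (41.4, 31.4), 'ang': 73.6, 'cen': array([ 390.4, -325.9]), 'px': (188, 271)}
k {'c': (541.2, -172.9), 'size': (38.0, 37.0), 'ang': -81.9, 'cen': array([ 540.9, -171.8]), 'px': (399, 68)}
k {'c': (447.0, -255.7), 'size': (24.6, 24.0), 'ang': 0.2, 'cen': array([ 446.9, -255.7]), 'px': (259, 187)}
k {'c': (387.4, -332.4), 'size': (17.6, 17.5), 'ang': -50.1, 'cen': array([ 387.7, -332.1]), 'px': (185, 278)}
```

View pics/w14.png

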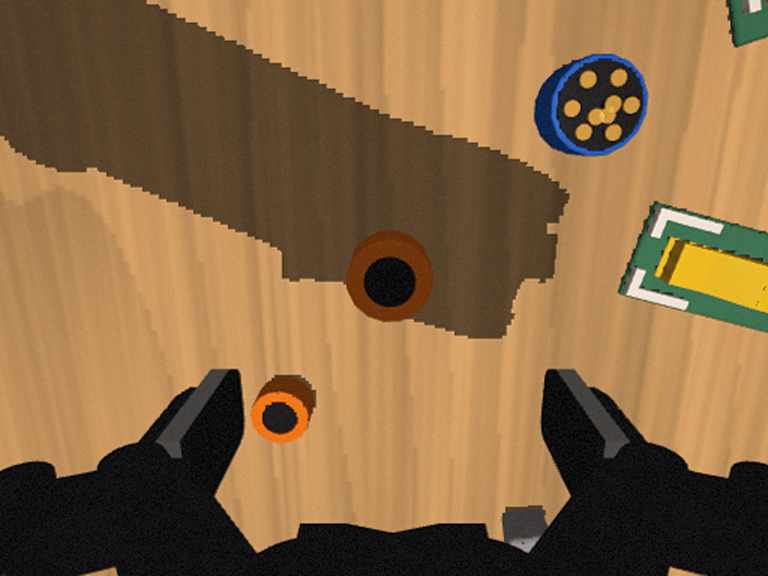

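The dial is between the fingers at (389,282), centre about (447,-256) mm. The smaller decoy at (280,415) and the tub at (600,105) are both clear of the fingers. I'll descend and grip.

```bash
python3 - <<'E'
from h import *
plan(.4472,-.2563,.182,0)
E
```

```text
shift [-0.002  0.391  0.005] turn [-0.001  0.002  0.001] rows>= 1.9
```

Call:
step_arm:
  xyz:
    - [-0.002,0.15,0.005]
    - [-0.002,0.27,0.005]
    - [-0.002,0.391,0.005]
    - [-0.002,0.391,0.005]
    - [-0.002,0.391,0.005]
    - [-0.002,0.391,0.005]
  rotation:
    - [0,0,0]
    - [0,0,0]
    - [0,0,0]
    - [0,0,0]
    - [0,0,0]
    - [0,0,0]

```text
clock: 25.5
tcp_pos: [0.448, -0.2566, 0.1836]
orientation: [-1.57, -0.006, -0.0]
contact_force: [0.3, -0.8, 1.0]
grip_width: 0.0856
```

Call:
step_arm:
  xyz:
    - [0,0,0]
    - [0,0,0]
    - [0,0,0]
    - [0,0,0]
    - [0,0,0]
    - [0,0,0]
    - [0,0,0]
    - [0,0,0]
  rotation:
    - [0,0,0]
    - [0,0,0]
    - [0,0,0]
    - [0,0,0]
    - [0,0,0]
    - [0,0,0]
    - [0,0,0]
    - [0,0,0]
  grip: 1

```text
clock: 26.5
tcp_pos: [0.4482, -0.2567, 0.1844]
orientation: [-1.57, -0.006, -0.001]
contact_force: [-1.6, 0.8, 8.3]
grip_width: 0.0421
```

```bash
python3 - <<'E'
from h import *
F=grab("wrist");crop(F,"w15.png");print(F['o']['tcp_pos'])
E
```

```text
[ 0.44819694 -0.25671838  0.18441687]
```

View pics/w15.png

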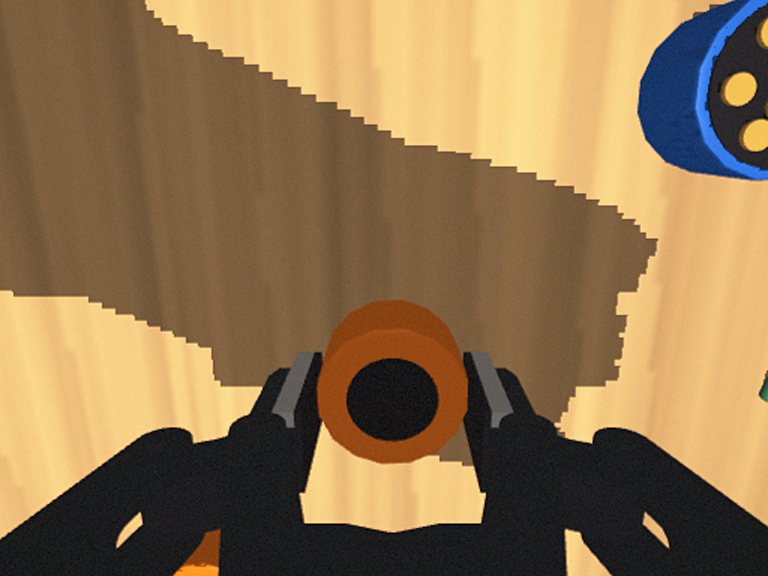

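The dial is held at 42 mm, at (392,395). Lift and carry to short of the dial nest.

Call:
step_arm:
  xyz:
    - [0,-0.2,0]
    - [0,-0.45,0]
    - [0,-0.45,0]
    - [0,-0.45,0]
  rotation:
    - [0,0,0]
    - [0,0,0]
    - [0,0,0]
    - [0,0,0]

```text
clock: 27.05
tcp_pos: [0.4475, -0.2568, 0.3199]
orientation: [-1.571, -0.007, -0.002]
contact_force: [-0.3, 0.4, -1.2]
grip_width: 0.0421
```

```bash
python3 - <<'E'
from h import *
F=grab("wrist"); z=F['o']['tcp_pos'][2]-.1844+.026
for b in blobs(mask(F,(0,0,0),(180,255,45)),300):
  q=rect(F,b,z)
  if q['size'][0]<40: print('k',q,F['o']['tcp_pos'])
plan(.55,-.05,.32,0)
E
```

```text
k {'c': (496.3, -178.3), 'size': (17.8, 11.4), 'ang': -89.1, 'cen': array([ 496.8, -178.2]), 'px': (397, 71)} [ 0.44752029 -0.25677126  0.31989665]
k {'c': (448.6, -255.7), 'size': (25.4, 25.2), 'ang': 49.0, 'cen': array([ 448.6, -255.5]), 'px': (261, 265)} [ 0.44752029 -0.25677126  0.31989665]
shift [ 0.346 -0.003  0.687] turn [-0.     0.002  0.002] rows>= 3.7
```

Call:
step_arm:
  xyz:
    - [0.346,0,0.687]
    - [0.346,0,0.687]
    - [0.346,0,0.687]
    - [0.346,0,0.687]
    - [0.346,0,0.687]
  rotation:
    - [0,0,0]
    - [0,0,0]
    - [0,0,0]
    - [0,0,0]
    - [0,0,0]

```text
clock: 27.72
tcp_pos: [0.5507, -0.0456, 0.3166]
orientation: [-1.568, -0.009, 0.008]
contact_force: [-0.2, -0.0, -0.7]
grip_width: 0.0424
```

```bash
python3 - <<'E'
from h import *
plan(.645,.165,.32,0)
E
```

```text
shift [ 0.322 -0.009  0.699] turn [-0.002  0.007  0.   ] rows>= 3.7
```

Call:
step_arm:
  xyz:
    - [0.322,-0.009,0.699]
    - [0.322,-0.009,0.699]
    - [0.322,-0.009,0.699]
    - [0.322,-0.009,0.699]
    - [0.322,-0.009,0.699]
    - [0.322,-0.009,0.699]
  rotation:
    - [0,0.007,0]
    - [0,0.007,0]
    - [0,0.007,0]
    - [0,0.007,0]
    - [0,0.007,0]
    - [0,0.007,0]

```text
clock: 28.48
tcp_pos: [0.6446, 0.1633, 0.3178]
orientation: [-1.57, 0.004, 0.001]
contact_force: [0.2, -0.7, -0.7]
grip_width: 0.0422
```

```bash
python3 - <<'E'
from h import *
F=grab("wrist");crop(F,"w16.png");print(F['o']['tcp_pos'])
for b in blobs(mask(F,(6,150,40),(19,255,255)),300):
  q=rect(F,b,.005)
  if q['size'][0]<120: print(q)
for b in blobs(mask(F,(60,90,30),(90,255,255)),1000): print('g',rect(F,b,.005))
for b in blobs(mask(F,(0,0,100),(180,60,255)),60): print('w',rect(F,b,.01))
E
```

```text
[0.64456628 0.16331456 0.31782039]
{'c': (643.2, 269.1), 'size': (43.4, 43.2), 'ang': 89.9, 'cen': array([643.2, 269.3]), 'px': (260, 42)}
{'c': (643.5, 87.1), 'size': (110.2, 93.3), 'ang': 90.0, 'cen': array([643.8,  92.9]), 'px': (261, 250)}
g {'c': (643.1, 265.0), 'size': (76.2, 68.4), 'ang': 0.3, 'cen': array([643. , 263.9]), 'px': (259, 49)}
w {'c': (620.2, 291.3), 'size': (18.1, 6.2), 'ang': 45.4, 'cen': array([619.9, 291.2]), 'px': (228, 10)}
w {'c': (665.8, 291.8), 'size': (18.6, 5.9), 'ang': -44.3, 'cen': array([666. , 291.5]), 'px': (290, 9)}
w {'c': (620.5, 246.0), 'size': (18.5, 5.4), 'ang': -44.4, 'cen': array([620.4, 246. ]), 'px': (230, 74)}
w {'c': (666.2, 246.1), 'size': (18.4, 5.7), 'ang': 46.3, 'cen': array([666.3, 246.2]), 'px': (290, 74)}
w {'c': (858.1, 116.1), 'size': (38.7, 11.3), 'ang': -78.3, 'cen': array([859.7, 114.7]), 'px': (505, 230)}
w {'c': (596.0, 121.9), 'size': (19.8, 17.4), 'ang': 14.7, 'cen': array([593. , 123.8]), 'px': (203, 221)}
w {'c': (863.1, 69.1), 'size': (30.2, 16.7), 'ang': 89.7, 'cen': array([862.5,  69.2]), 'px': (498, 276)}
w {'c': (625.6, 32.5), 'size': (44.9, 20.1), 'ang': -19.4, 'cen': array([623.9,  34.3]), 'px': (240, 309)}
```

View pics/w16.png

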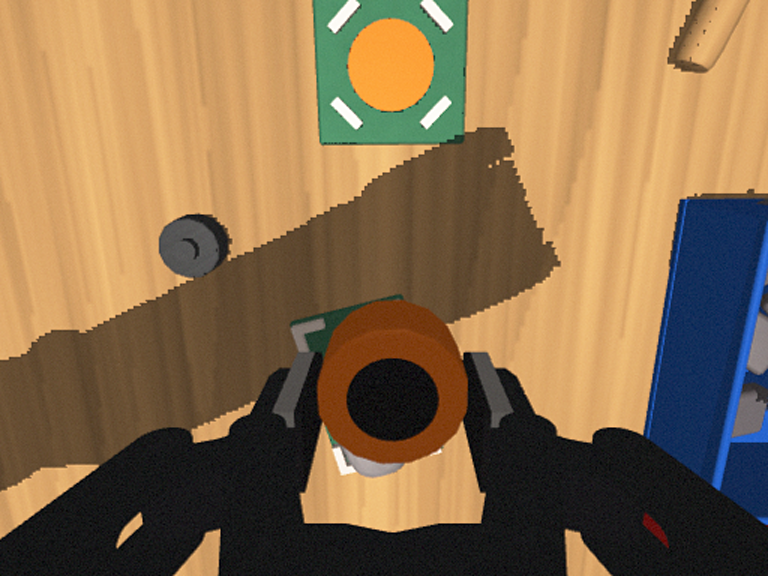

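The nest's orange disc at (391,65) gives a centre of (643,269) mm, agreeing with the scene camera. Moving over it.

```bash
python3 - <<'E'
from h import *
plan(.6427,.2684,.23,0)
E
```

```text
shift [-0.007  0.295  0.352] turn [-0.    -0.002 -0.002] rows>= 2.2
```

Call:
step_arm:
  xyz:
    - [-0.007,0,0.2]
    - [-0.007,0.1,0.352]
    - [-0.007,0.295,0.352]
    - [-0.007,0.295,0.352]
    - [-0.007,0.295,0.352]
    - [-0.007,0.295,0.352]
  rotation:
    - [0,0,0]
    - [0,0,0]
    - [0,0,0]
    - [0,0,0]
    - [0,0,0]
    - [0,0,0]

```text
clock: 29.28
tcp_pos: [0.6441, 0.2673, 0.2329]
orientation: [-1.569, 0.002, -0.005]
contact_force: [0.2, -0.7, -0.6]
grip_width: 0.0421
```

```bash
python3 - <<'E'
from h import *
plan(.6427,.2684,.1888,0)
F=grab("scene");crop(F,"s4.png",150,350,220,384,3)
E
```

```text
shift [-0.005  0.147  0.003] turn [-0.001 -0.003  0.001] rows>= 0.7
```

View pics/s4.png

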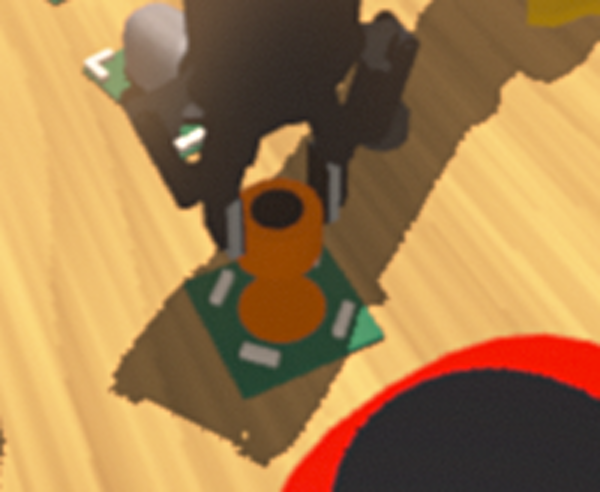

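Call:
step_arm:
  xyz:
    - [-0.005,0.07,0.003]
    - [-0.005,0.11,0.003]
    - [-0.005,0.149,0.003]
    - [-0.005,0.149,0.003]
    - [-0.005,0.149,0.003]
  rotation:
    - [0,0,0]
    - [0,0,0]
    - [0,0,0]
    - [0,0,0]
    - [0,0,0]

```text
clock: 29.95
tcp_pos: [0.6423, 0.2686, 0.1872]
orientation: [-1.569, 0.003, -0.004]
contact_force: [-0.5, -0.2, -0.6]
grip_width: 0.0423
```

Call:
step_arm:
  xyz:
    - [0,0,0]
    - [0,0,0]
    - [0,0,0]
    - [0,0,0]
    - [0,0,0]
  rotation:
    - [0,0,0]
    - [0,0,0]
    - [0,0,0]
    - [0,0,0]
    - [0,0,0]
  grip: 0

```text
clock: 30.58
tcp_pos: [0.6423, 0.2686, 0.1873]
orientation: [-1.569, 0.003, -0.004]
contact_force: [0.1, 0.8, -0.0]
grip_width: 0.085
```

Call:
step_arm:
  xyz:
    - [0,-0.2,0]
    - [0,-0.5,0]
    - [0,-0.5,0]
    - [0,-0.5,0]
    - [0,-0.5,0]
  rotation:
    - [0,0,0]
    - [0,0,0]
    - [0,0,0]
    - [0,0,0]
    - [0,0,0]

```text
clock: 31.2
tcp_pos: [0.6417, 0.2681, 0.3361]
orientation: [-1.57, 0.004, -0.003]
contact_force: [0.4, -0.2, -0.2]
grip_width: 0.0856
```

```bash
python3 - <<'E'
from h import *
F=grab("wrist");crop(F,"w17.png")
for b in blobs(mask(F,(0,0,0),(180,255,45)),300):
  q=rect(F,b,.031)
  if q['size'][0]<40: print('k',q)
plan(.64,.03,.40,0)
E
```

```text
k {'c': (642.8, 269.2), 'size': (25.0, 24.3), 'ang': 89.7, 'cen': array([642.8, 269.5]), 'px': (262, 177)}
shift [-0.003 -0.215 -0.793] turn [-0.    -0.003 -0.001] rows>= 3.9
```

View pics/w17.png

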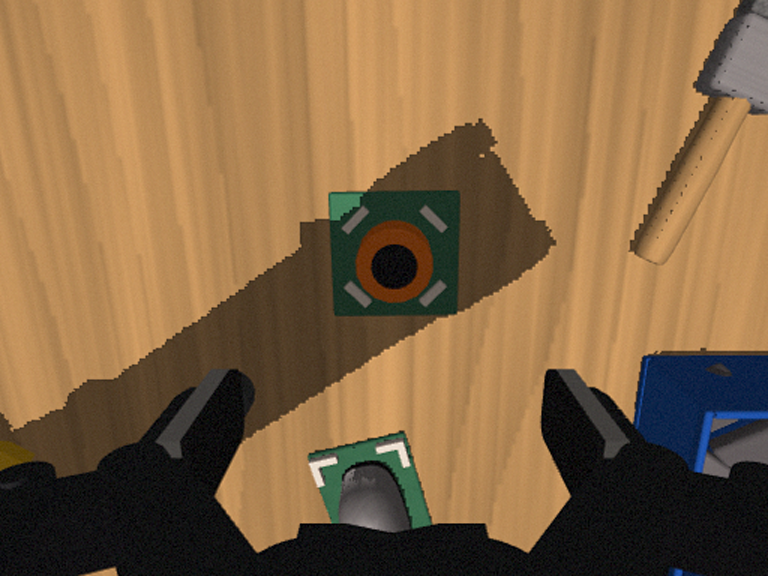

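The dial sits centred between its rims, at (394,262), within 0.5 mm of the nest centre. I'll back the arm off and do a final check of everything.

Call:
step_arm:
  xyz:
    - [0,-0.215,-0.2]
    - [-0.003,-0.215,-0.793]
    - [-0.003,-0.215,-0.793]
    - [-0.003,-0.215,-0.793]
    - [-0.003,-0.215,-0.793]
    - [-0.003,-0.215,-0.793]
    - [-0.003,-0.215,-0.793]
    - [-0.003,-0.215,-0.793]
  rotation:
    - [0,0,0]
    - [0,0,0]
    - [0,0,0]
    - [0,0,0]
    - [0,0,0]
    - [0,0,0]
    - [0,0,0]
    - [0,0,0]

```text
clock: 32.25
tcp_pos: [0.6398, 0.0321, 0.3994]
orientation: [-1.57, 0.003, 0.001]
contact_force: [0.2, -0.6, 0.8]
grip_width: 0.0855
```

```bash
python3 - <<'E'
from h import *
S=grab("scene");D=grab("side");W=grab("wrist")
crop(S,"fs.png",80,320,120,360,3); crop(D,"fd.png",190,440,120,320,3)
for b in blobs(mask(D,(110,120,40),(130,255,255)),100):
  q=rect(D,b,.03)
  if 450<q['c'][0]<600: print('tub',q)
crop(W,"fw.png")
E
```

```text
tub {'c': (537.6, -199.6), 'size': (51.4, 40.8), 'ang': 84.2, 'cen': array([ 535.3, -203.6]), 'px': (285, 249)}
```

View pics/fs.png

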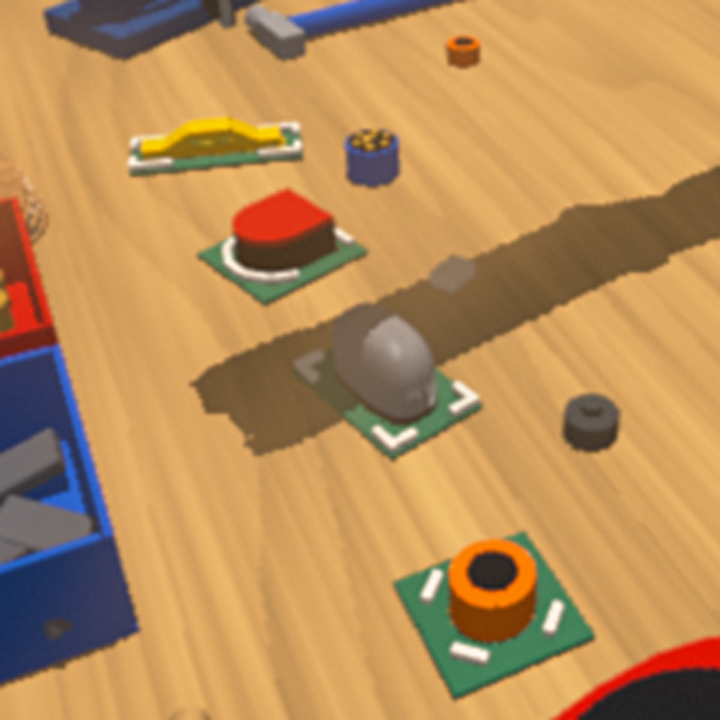

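View pics/fd.png

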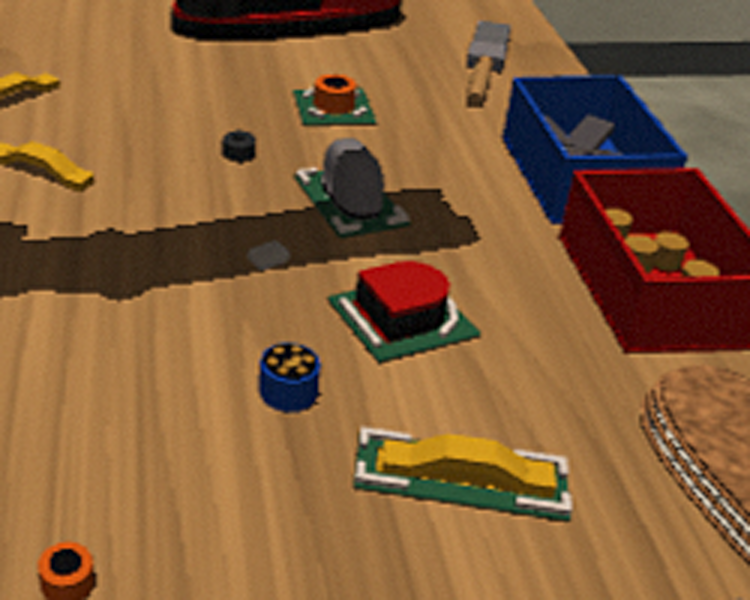

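View pics/fw.png

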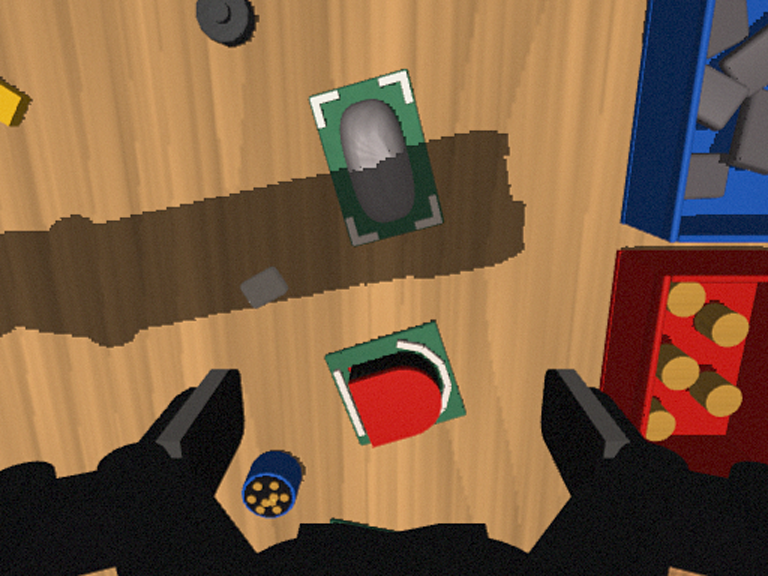

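All four parts stand flat inside their rims. In the scene crop they are the heel block at (283,230), the cap at (385,360), the shank at (215,135) and the dial at (492,590). The heel's flat end faces the straight rim, and the tub is at the same pixel as at the start. I'm handing in.

```bash
python3 - <<'E'
from bench import r
print(r.hand_in())
E
```

```text
the job is handed in; nothing more can be done
None
```

The job is handed in: the heel block, toe cap, far yellow shank and larger orange dial are each in their own nest, placed in that order. The heel block's flat end faces the straight rim, and the arm was clear of everything at hand-in. The last move ended at 32.3 s of the 99 s allowed.

My last checks, from the scene, side and wrist pictures:
- **Fit:** all four stand upright and flat inside the rims. Measured offsets from the nest centres were about 1.5 mm for the heel block, 1.4 mm for the shank and 0.5 mm for the dial. I checked the cap by eye only.
- **Tub:** the side camera measured it in exactly the same place as at the start, still upright.
- **Forces:** the highest reading at the end of any move was about 8 N, well under the limits.
- **Disagreement:** the cameras differed by 2–6 mm on a few positions, mostly in y. The wrist camera showed part and nest together, so I relied on it for fit.

No check failed.

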